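Load the gauging slide, crank it to the flag and set the lamp dial

TASK

Get this batch of valve plugs ready for gauging: stand the setting master (plain brass stem) from the carriage back upright on the middle of its felt pad, and stand every winged plug from the paper sheet upright in a nest of its own, fully down. Only when all are loaded, turn the handwheel clockwise, regrasping as needed, until the carriage's index line meets the flag. Also turn the lamp dial until its white pointer is at the steel tab on the scale, and leave the tape, bottle and spanner alone.

Things in the scene. Friction and masses are not known exactly. Their poses are not given: they have to be found in the camera images.
- plug0_mid (a point): one of up to four like valve plugs (None if absent): bare steel, round foot flange 56 mm in diameter and 12 mm high, body 30 mm in diameter up to 42 mm, a 14 mm neck to 52 mm, and a black wing handle from 52 to 70 mm height, 48 mm long, 14 mm thick. 0.3 kg. Starts standing on the paper sheet on the bench at the left. The point is on its axis, 35 mm above its underside; z up its axis, x along the wing.
- plug1_mid (a point): one of up to four like valve plugs (None if absent): bare steel, round foot flange 56 mm in diameter and 12 mm high, body 30 mm in diameter up to 42 mm, a 14 mm neck to 52 mm, and a black wing handle from 52 to 70 mm height, 48 mm long, 14 mm thick. 0.3 kg. Starts standing on the paper sheet on the bench at the left. The point is on its axis, 35 mm above its underside; z up its axis, x along the wing.
- plug2_mid (a point): one of up to four like valve plugs (None if absent): bare steel, round foot flange 56 mm in diameter and 12 mm high, body 30 mm in diameter up to 42 mm, a 14 mm neck to 52 mm, and a black wing handle from 52 to 70 mm height, 48 mm long, 14 mm thick. 0.3 kg. Starts standing on the paper sheet on the bench at the left. The point is on its axis, 35 mm above its underside; z up its axis, x along the wing.
- plug3_mid (a point): one of up to four like valve plugs (None if absent): bare steel, round foot flange 56 mm in diameter and 12 mm high, body 30 mm in diameter up to 42 mm, a 14 mm neck to 52 mm, and a black wing handle from 52 to 70 mm height, 48 mm long, 14 mm thick. 0.3 kg. Starts standing on the paper sheet on the bench at the left. The point is on its axis, 35 mm above its underside; z up its axis, x along the wing.
- nest0 (a point): centre of the floor of one of the four nests in the aluminium carriage (a 76 mm square, travels with the carriage). 66 mm in diameter, 10 mm deep with a chamfered mouth; the carriage top is 10 mm above this point. A plug or master in it stands with its underside at this height. x, y, z: the slide's axes. Near-left nest as seen from the robot; the master starts in it.
- nest1 (a point): centre of the floor of one of the four nests in the aluminium carriage (a 76 mm square, travels with the carriage). 66 mm in diameter, 10 mm deep with a chamfered mouth; the carriage top is 10 mm above this point. A plug or master in it stands with its underside at this height. x, y, z: the slide's axes. Near-right nest.
- nest2 (a point): centre of the floor of one of the four nests in the aluminium carriage (a 76 mm square, travels with the carriage). 66 mm in diameter, 10 mm deep with a chamfered mouth; the carriage top is 10 mm above this point. A plug or master in it stands with its underside at this height. x, y, z: the slide's axes. Far-left nest.
- nest3 (a point): centre of the floor of one of the four nests in the aluminium carriage (a 76 mm square, travels with the carriage). 66 mm in diameter, 10 mm deep with a chamfered mouth; the carriage top is 10 mm above this point. A plug or master in it stands with its underside at this height. x, y, z: the slide's axes. Far-right nest.
- master_mid (a point): the setting master: a steel foot 56 mm in diameter and 20 mm high, a steel body 36 mm in diameter up to 40 mm and a plain brass stem 18 mm in diameter from 40 to 72 mm, no wing. About 0.3 kg. Starts standing in the near-left nest. This point is on its axis 36 mm above its underside (half-way up); z is its axis, up.
- pad_top (a point): centre of the top of the master's pad: a fixed square plywood pad with grey felt, 80 mm square and 12 mm high, on the bench near the robot, right of the handwheel. z up.
- wheel_grip (a point): handwheel on the green gearbox on the slide's near side: dark steel rim, 112 mm outside, with a black grip bar (56 mm long, 14 mm thick) across its hub. The point is on the vertical wheel axis; the bar reaches from 20 mm below it to 10 mm above; rim and hub (30 mm dia) tops lie 20 mm below it. x along the bar, turning with it; z up. Friction 0.1 N m holds the wheel where left.
- handwheel (a joint): angle of the handwheel, rad: 0 at the start, grows as it turns clockwise seen from above, end stop at 5.5. Through a rack, each radian moves the carriage 20 mm to the right (along the slide's -y); it can be turned back.
- index_line (a point): the black index line in the middle of the carriage's far edge, at its top. y is the slide's direction, positive to the robot's left.
- flag_tip (a point): tip of the dark steel flag clipped to the scale rail at the far edge of the slide, at the height of the carriage's top: 68 to 102 mm to the right of the index line at the start. It stays where it is; its axes are the slide's (y along the travel, positive to the left). The carriage is right when the index line has the same y as the flag.
- dial_grip (a point): lamp dial on the grey control box (120 x 120 x 55 mm) at the right: black disc 64 mm in diameter with a bar grip 44 mm long, 13 mm thick. The point is on the vertical dial axis; the bar reaches from 20 mm below it (the disc's top) to 10 mm above. x along the bar to its end with the white pointer line; z up. Friction 0.04 N m holds it where left.
- dial (a joint): angle of the dial, rad: grows clockwise seen from above, 0 to 3.9 between end stops; starts at 0 to 0.7.
- dial_pointer (a point): outer end of the dial's white pointer line, 34 mm from the dial axis.
- tab_tip (a point): inner end of the small steel set-point tab on the scale round the dial, likewise 34 mm from the dial axis. It stays where it is, 1.6 to 3.0 rad clockwise of the dial's zero. The dial is right when the pointer's end is at this point.
- tape_roll: bystander: roll of tape, 90 mm across, beyond the paper sheet; leave alone. Origin: centre of its underside.
- oil_can: bystander: white bottle 130 mm tall, left of the slide; leave alone. Origin: centre of its underside.
- spanner: bystander: steel spanner 170 mm long lying beyond the control box; leave alone.
There are look-alikes about, which are no part of the job. Of the things that look like the part that bears pad_top, the smallest one is meant.

How it is judged:
By the outcome, as a careful person would: the job done as asked, in the order asked, and still so for the second after the job is handed in, with the robot touching nothing.
Of plug0, plug1, plug2, plug3 only 2 to 4 are there at a start; the rules pass over those that are not, and their reading is None.
At some moment in a run one of plug0, plug1, plug2, plug3 may be knocked a few centimetres aside while the robot is not near it.
It also fails if it takes over 210 s, if anything falls off the work surface, if the arm or the gripper's body presses on something with over 40 N, if the wrist force passes 120 N, or if a joint passes its speed limit or range.

ROBOT

A 6-joint arm with a two-finger parallel gripper is mounted at the origin on the work surface. World frame = base frame: x ahead of the robot, y to its left, z up, the work surface at z = 0. Lengths are in m, angles in degrees, forces in N, time in s.
With the tool pointing down it reaches from about 0.4 to 0.825 m from the base axis. Payload 7 kg.
Tool frame: the origin (TCP) lies at the very end of the fingers, on their centre line; the grasp point (between the pads) lies 19 mm behind it; z points along the fingers, y is the direction in which the jaws open and shut (so a half turn about z gives the same grasp; the last joint's range is limited). The gripper opens to 88 mm and grips with 3 to 60 N. Pads are 19 mm wide; open, the fingers measure 130 mm over their backs; the gripper's body (78 mm by 193 mm) begins 47 mm behind the grasp point.
Start: joints at [82.512, 20.546, 0.682, 0, -70.136, -16.507], TCP at [0.275, 0.617, 0.227] pointing down, gripper open.
Joint ranges: [-176.03, 176.03], [-82.01, 121.73], [-58.28, 71.71], [-173.87, 95.51], [-174.79, -0.11], [-173.66, 173.66]. Speed limits (degrees/s): [136.94, 136.94, 172.46, 180, 180, 180].

INTERFACE

Orientations are given as [roll, pitch, yaw] about the fixed x, y, z axes, in that order (R = Rz(yaw) Ry(pitch) Rx(roll)).
In Python, from plant import ctrl gives the robot as it stands.
- The arm moves only by the tool move_arm, never from a script. Its argument "increments" is a list of rows, each a list of 2 entries, a list of its own where there are three numbers: the shift along the world's x, y, z in mm, then the turn about the world's z in rad. A call has exactly 8 rows; each row shifts and turns the pose as measured when the row begins; what a row does not reach is not made up. A row lasts 1/10 s, in which the tool goes at most 50 mm and 8.59 degrees, less where a joint would pass 70% of its speed; a pose out of reach is approached as far as the arm can. A call with a gripper value outside its range is refused whole. "jaw" is the gripper command: -1 is shut, 1 is fully open, values between are in proportion, set as the call begins (left out, the last holds). The fingers move at their own pace and stop on an object; the grip force is fixed at half the most. Time passes only in rows, so rows that do not move let the fingers close, or fill a call up. It gives the time, the measured TCP pose, the force and the opening at its end, in the units of the state.
- ctrl.get_obs(): the state, without advancing time (a new reading comes with each control period).
- ctrl.snapshot(name): name is "scene" or "top" or "wrist"; returns a dict with "color" (400x640x3 uint8, red, green, blue), "fx", "fy", "cx", "cy" (pixels), "R" (3x3) and "t" (3): a world point X has camera coordinates R X + t. Camera axes: x right, y down, z forward; pixel columns grow to the right and rows downward; lengths in m; the calibration is good to about 2 mm. A picture is of the moment at which its call begins. There is no depth.
- ctrl.close_job(): hands the job in, once; it reports no verdict.
The state is a dict: "clock": time; "joint_pos": joint angles; "qvel": joint speeds; "tau": joint torques, N m; "tool_pos": TCP position; "orientation": TCP orientation; "force": force on the tool from outside, world axes, zero at the start; "moment": the same for the moment, N m; "opening": finger opening in m.
Only numpy, scipy, OpenCV 4.12 (cv2) and the standard library are available. Lean on these libraries where they do the work, as an engineer would, in place of code of your own. Each camera call takes 0.05 s, during which the arm holds its last target.

## Working session

There is one attempt and no reset: what is moved stays moved. The work goes in short steps, Python scripts to look and compute and a tool call to move; the robot and the scene stay as the last step left them, time stands still between calls to the robot, and variables do not carry over. Pictures are saved under pics/ and viewed, and the job is handed in when it is done.

Besides the shell and the picture viewer there is one more tool, called after "Request:" as name(argument=value, ...) on one line, values as JSON. move_arm: Moves the arm, as the interface text tells. Its arguments: {"type":"object","properties":{"increments":{"type":"array","items":{"type":"array"}},"jaw":{"type":"number"}},"required":["increments"]}

```bash
mkdir -p pics; ls
cat > h.py <<'E'
import numpy as np, cv2
from plant import ctrl
def snap(n,f=None):
    s=ctrl.snapshot(n)
    if f: cv2.imwrite('pics/'+f,cv2.cvtColor(s['color'],cv2.COLOR_RGB2BGR))
    return s
def ray(s,u,v,z):
    R=np.array(s['R']);t=np.array(s['t']).ravel()
    d=R.T@np.array([(u-s['cx'])/s['fx'],(v-s['cy'])/s['fy'],1]);c=-R.T@t
    return c+d*(z-c[2])/d[2]
def proj(s,X):
    p=np.array(s['R'])@np.array(X)+np.array(s['t']).ravel()
    return s['fx']*p[0]/p[2]+s['cx'],s['fy']*p[1]/p[2]+s['cy']
E
python3 - <<'E'
from h import *
for n in ('scene','top','wrist'):
    s=snap(n,n+'0.png'); print(n,s['fx'],(-np.array(s['R']).T@np.array(s['t']).ravel()).round(3)); print(np.array(s['R']).round(3).tolist())
print(ctrl.get_obs())
E
```

```text
pics
scene 362.5440816763355 [0.993 0.565 0.915]
[[-0.763, 0.647, -0.001], [0.479, 0.564, -0.673], [-0.434, -0.514, -0.74]]
top 428.5979096532593 [0.275 0.013 1.277]
[[0.019, -1.0, 0.004], [-0.985, -0.019, -0.174], [0.174, -0.001, -0.985]]
wrist 283.00737269031634 [0.336 0.589 0.384]
[[-0.406, -0.914, 0.001], [-0.884, 0.393, 0.255], [-0.233, 0.102, -0.967]]
{'clock': 0.15, 'joint_pos': array([ 8.25122594e+01,  2.05825388e+01,  6.46321993e-01, -1.55009023e-02,
       -7.01375979e+01, -1.65067857e+01]), 'qvel': array([-0.07306082, -0.03816584,  0.10195393,  0.1362488 ,  0.16864504,
        0.02343898]), 'tau': array([-2.38722758e-03, -5.83275175e+01,  2.93290168e+01,  7.00122669e+00,
        8.79504805e-03, -1.15902185e-04]), 'tool_pos': array([0.27435744, 0.61631214, 0.22583297]), 'orientation': array([ 1.79925087e+02, -7.00165704e-03, -2.39997978e+01]), 'force': array([-0.64246324, -0.57953519, -0.46137836]), 'moment': array([0.02115419, 0.00832521, 0.03711076]), 'opening': 0.08748083329866439}
```

View pics/top0.png

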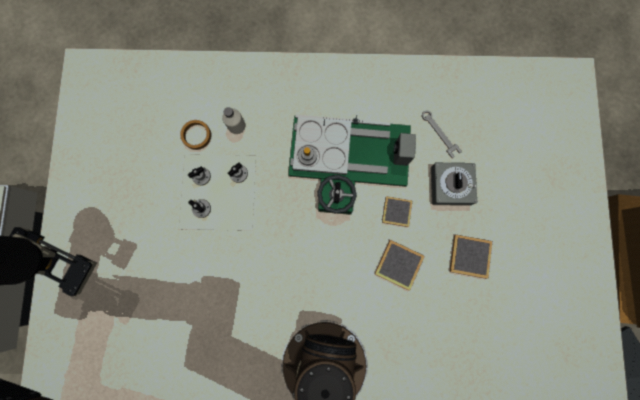

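View pics/scene0.png

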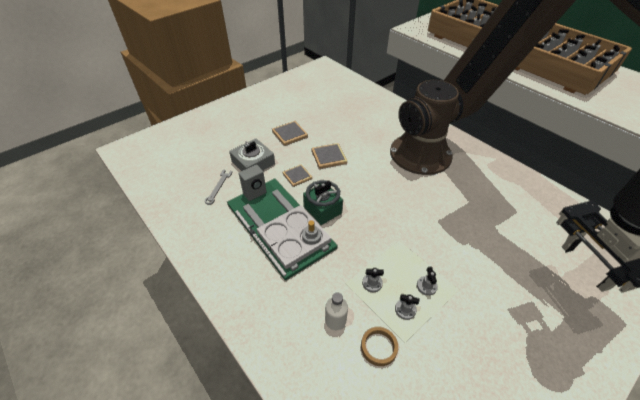

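View pics/wrist0.png

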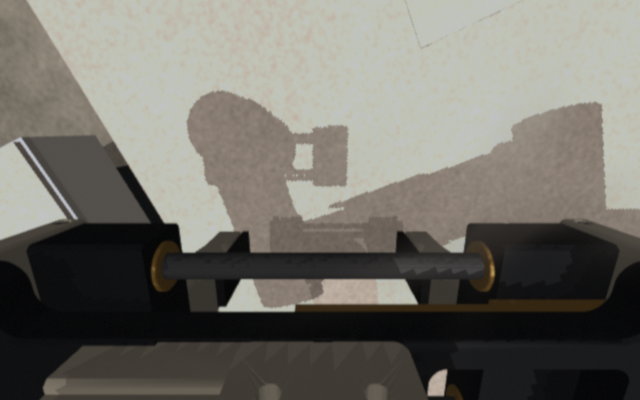

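Top view: three plugs at about (199,174), (237,171) and (200,208). The master is at (307,154), the wheel at (337,194) and the dial at (458,183). Pad candidates are (397,211), which is the smallest, (400,265) and (471,256).

Run:
```python
import cv2
a=cv2.imread('pics/top0.png')
cv2.imwrite('pics/c1.png',cv2.resize(a[95:235,280:480],None,fx=4,fy=4,interpolation=cv2.INTER_CUBIC))
cv2.imwrite('pics/c2.png',cv2.resize(a[100:235,170:270],None,fx=4,fy=4,interpolation=cv2.INTER_CUBIC))
```

```text
(no output)
```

View pics/c1.png

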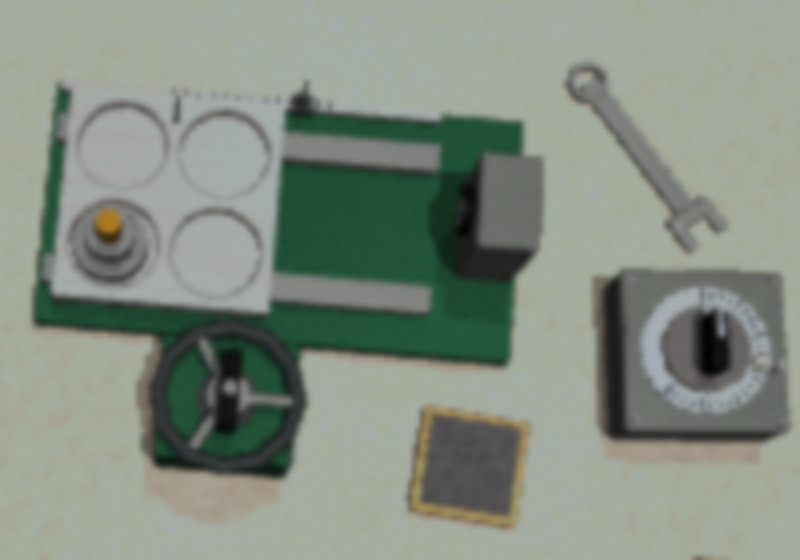

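View pics/c2.png

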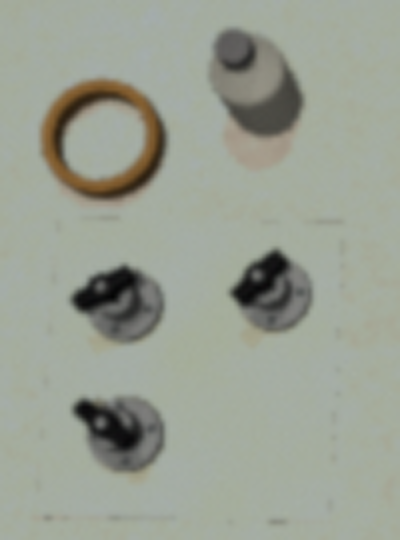

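Run:
```python
import cv2
a=cv2.imread('pics/scene0.png')
cv2.imwrite('pics/c3.png',cv2.resize(a[130:280,200:350],None,fx=4,fy=4,interpolation=cv2.INTER_CUBIC))
cv2.imwrite('pics/c4.png',cv2.resize(a[255:335,350:450],None,fx=6,fy=6,interpolation=cv2.INTER_CUBIC))
```

```text
(no output)
```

View pics/c3.png

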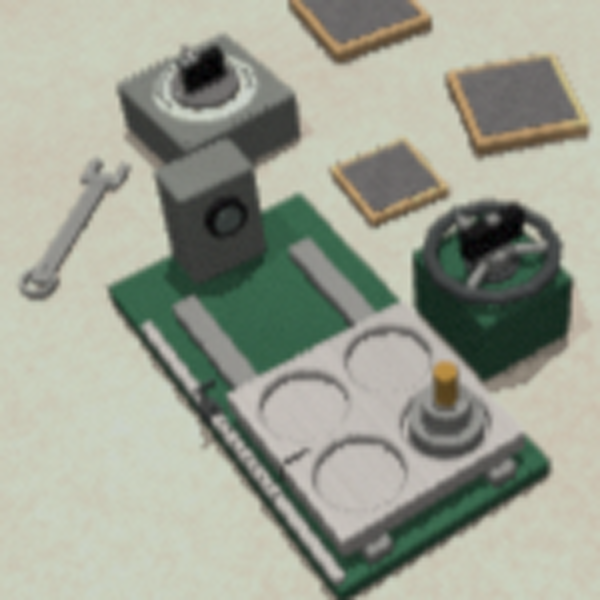

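View pics/c4.png

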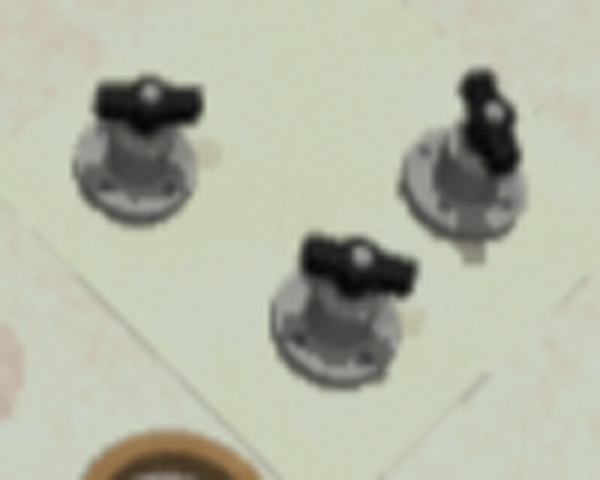

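```bash
cat >> h.py <<'E'
def tri(a,pa,b,pb):
    A=[]
    for s,(u,v) in((a,pa),(b,pb)):
        P=np.array([[s['fx'],0,s['cx']],[0,s['fy'],s['cy']],[0,0,1]])@np.c_[np.array(s['R']),np.array(s['t']).ravel()]
        A+= [u*P[2]-P[0], v*P[2]-P[1]]
    X=np.linalg.svd(np.array(A))[2][-1];return X[:3]/X[3]
def cp(o,k,c): return [o[i]+(c[i]+.5)/k-.5 for i in(0,1)]
E
python3 - <<'E'
from h import *
T=ctrl.snapshot('top');S=ctrl.snapshot('scene')
t=lambda c:cp((280,95),4,c); s=lambda c:cp((200,130),4,c)
t2=lambda c:cp((170,100),4,c); s2=lambda c:cp((350,255),6,c)
for n,a,b in [('FL',(70,85),(345,545)),('FR',(284,98),(230,395)),('NR',(270,312),(398,303)),('NL',(52,297),(525,440)),('brass',(108,216),(446,371)),('index',(177,108),(296,456)),('flag',(303,100),(205,397)),('wheelhub',(231,388),(497,228)),('dial',(715,340),(200,68)),('padNL',(410,510),(447,186)),('padFR',(527,423),(376,220)),('padfl',(424,407),(445,186))]:
    print(n,tri(T,t(a),S,s(b)).round(3))
for n,a,b in [('p near',(99,424),(494,112)),('p left far',(103,284),(360,255)),('p right',(265,273),(150,92))]:
    print(n,tri(T,t2(a),S,s2(b)).round(3), ray(T,*t2(a),.07).round(3))
for c in [(424,407),(527,423),(515,525),(410,510)]: print('pad',ray(T,*t(c),.012).round(4))
E
```

```text
FL [0.713 0.094 0.05 ]
FR [ 0.703 -0.065  0.055]
NR [ 0.544 -0.059  0.047]
NL [0.553 0.103 0.039]
brass [0.594 0.061 0.115]
index [0.696 0.013 0.053]
flag [ 0.71  -0.083  0.039]
wheelhub [ 0.473 -0.026  0.112]
dial [ 0.522 -0.374  0.079]
padNL [ 0.404 -0.166  0.01 ]
padFR [ 0.464 -0.248 -0.044]
padfl [ 0.458 -0.151  0.067]
p near [0.435 0.376 0.068] [0.435 0.375 0.07 ]
p left far [0.536 0.381 0.069] [0.536 0.379 0.07 ]
p right [0.546 0.266 0.067] [0.547 0.263 0.07 ]
pad [ 0.4813 -0.1768  0.012 ]
pad [ 0.4707 -0.2536  0.012 ]
pad [ 0.3943 -0.2434  0.012 ]
pad [ 0.4039 -0.1659  0.012 ]
```

Request:
move_arm(increments=[[[20,-45,4],0.06],[[20,-45,4],0.06],[[20,-45,4],0.06],[[20,-45,4],0.06],[[20,-45,4],0.06],[[20,-45,4],0.06],[[20,-45,4],0.06],[[20,-45,4],0.06]])

```text
clock: 1.05
tool_pos: [0.4324, 0.2525, 0.2552]
orientation: [179.8, -0.1, 5.0]
force: [0.7, -0.3, 0.3]
opening: 0.0877
```

Request:
move_arm(increments=[[[17,-45,2],-0.03],[[17,-45,2],-0.03],[[17,-45,2],-0.03],[[17,-45,2],0],[[17,-45,2],0],[[10,-10,2],0],[[0,0,0],0],[[0,0,0],0]])

```text
clock: 1.85
tool_pos: [0.5296, 0.002, 0.2696]
orientation: [179.9, -0.3, -0.6]
force: [0.2, 0.7, 0.4]
opening: 0.0876
```

Run:
```python
from h import *
s=snap('wrist','w1.png');o=ctrl.get_obs();print(o['tool_pos'],o['orientation'],o['joint_pos'])
```

```text
[0.52958687 0.00243457 0.26960266] [179.88250068  -0.29294795  -0.50652439] [ 21.66453001   5.05982144 -13.96889369   0.23236093 -70.74448432
  67.75245094]
```

View pics/w1.png

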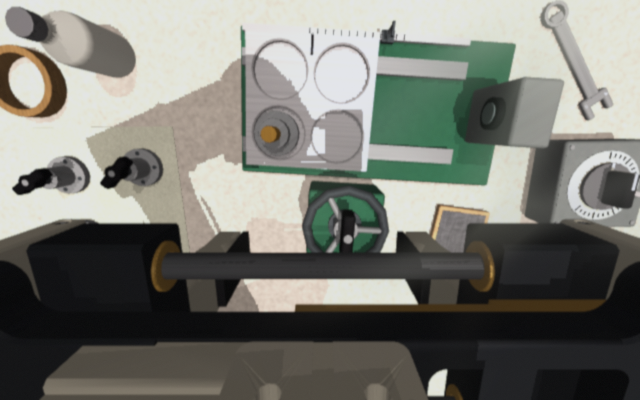

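Run:
```python
import cv2
a=cv2.imread('pics/w1.png')
cv2.imwrite('pics/c5.png',cv2.resize(a[15:185,230:410],None,fx=4,fy=3.5,interpolation=cv2.INTER_CUBIC)) if 0 else cv2.imwrite('pics/c5.png',cv2.resize(a[20:165,235:405],None,fx=4,fy=4,interpolation=cv2.INTER_CUBIC))
```

```text
(no output)
```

View pics/c5.png

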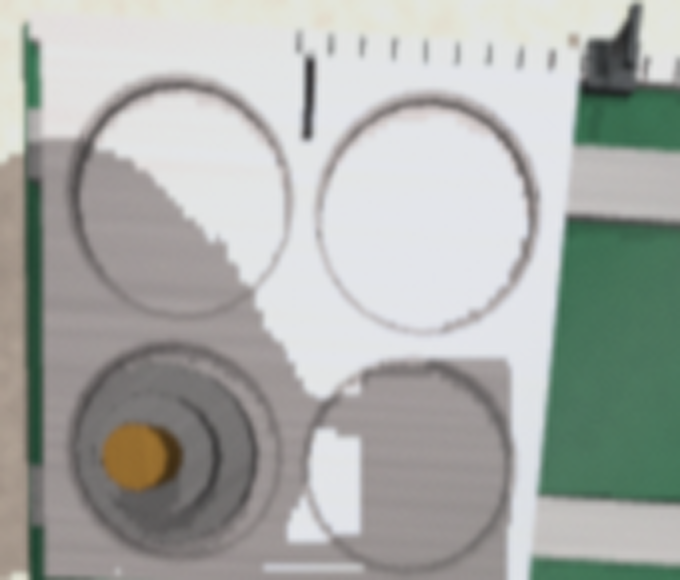

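Run:
```python
from h import *
W=ctrl.snapshot('wrist');T=ctrl.snapshot('top');S=ctrl.snapshot('scene')
c=lambda p:cp((235,20),4,p)
N={'n2':(180,197),'n3':(429,213),'n0':(176,451),'n1':(410,465)}
for z in(.045,.05,.055):
    q={k:ray(W,*c(v),z) for k,v in N.items()}
    print(z,{k:v[:2].round(4).tolist() for k,v in q.items()},[round(float(np.linalg.norm(q[a]-q[b])),4) for a,b in(('n0','n1'),('n2','n3'),('n0','n2'),('n1','n3'))])
print(tri(W,c((135,457)),S,cp((200,130),4,(446,371))))
print(tri(W,c((135,457)),T,cp((280,95),4,(108,217))))
for z in (.11,.115,.12): print(ray(W,*c((135,457)),z))
```

```text
0.045 {'n2': [0.6705, 0.0545], 'n3': [0.6653, -0.0231], 'n0': [0.5937, 0.0594], 'n1': [0.5886, -0.0176]} [0.0771, 0.0778, 0.0769, 0.0769]
0.05 {'n2': [0.6695, 0.0539], 'n3': [0.6644, -0.0228], 'n0': [0.5938, 0.0586], 'n1': [0.5887, -0.0173]} [0.0761, 0.0768, 0.0759, 0.0759]
0.055 {'n2': [0.6686, 0.0532], 'n3': [0.6635, -0.0224], 'n0': [0.5938, 0.0579], 'n1': [0.5888, -0.017]} [0.0751, 0.0758, 0.0749, 0.0749]
[0.59176905 0.06121957 0.11213433]
[0.59286954 0.0587398  0.12252463]
[0.59269083 0.06097878 0.11      ]
[0.59275061 0.06005862 0.115     ]
[0.59281039 0.05913845 0.12      ]
```

Request:
move_arm(increments=[[[16,15,-20],0],[[16,15,-20],0],[[16,14,-20],0],[[15,14,-20],0],[[0,0,-20],0],[[0,0,-20],0],[[0,0,-20],0],[[0,0,0],0]], jaw=0.2)

```text
clock: 2.85
tool_pos: [0.5927, 0.0732, 0.1271]
orientation: [-180.0, -0.6, 0.4]
force: [-0.5, 0.1, 0.0]
opening: 0.0524
```

Run:
```python
from h import *
s=snap('wrist','w2.png');o=ctrl.get_obs();print(o['tool_pos'],o['orientation'],o['opening'])
```

```text
[0.59372853 0.07340629 0.12880083] [-179.96950193   -0.74936629    0.44161152] 0.05259666557568638
```

View pics/w2.png

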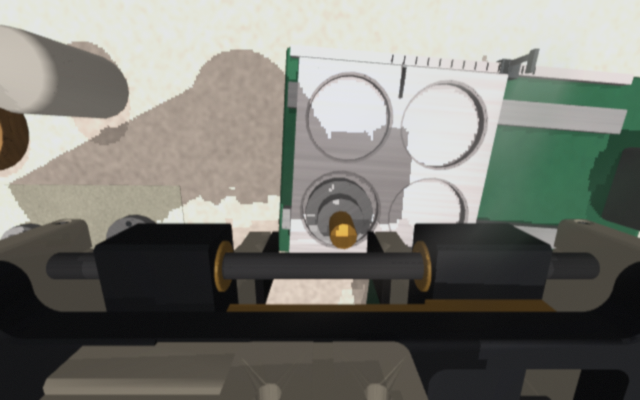

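Request:
move_arm(increments=[[[0,-7,0],0],[[0,-6,0],0],[[0,0,0],0],[[0,0,-12],0],[[0,0,-12],0],[[0,0,-10],0],[[0,0,-8],0],[[0,0,0],0]])

```text
clock: 3.7
tool_pos: [0.5952, 0.0603, 0.0878]
orientation: [-179.9, -1.1, 0.5]
force: [-0.4, 0.3, 0.2]
opening: 0.0523
```

Run:
```python
from h import *
s=snap('wrist','w3.png');o=ctrl.get_obs();print(o['tool_pos'],o['orientation'],o['force'])
```

```text
[0.59555228 0.06038831 0.08833556] [-179.84603616   -1.1406684     0.51374783] [-0.26701022 -0.028528    0.14280152]
```

View pics/w3.png

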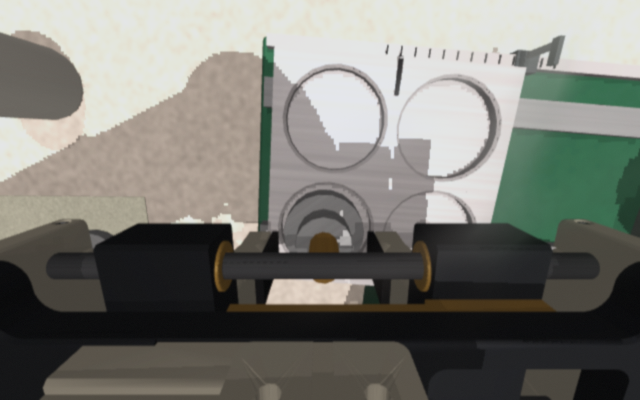

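Request:
move_arm(increments=[[[-3,0,-3],0],[[0,0,0],0],[[0,0,0],0],[[0,0,0],0],[[0,0,0],0],[[0,0,0],0],[[0,0,0],0],[[0,0,0],0]], jaw=-1)

```text
clock: 4.55
tool_pos: [0.5927, 0.0606, 0.0859]
orientation: [-179.8, -1.2, 0.5]
force: [-0.7, -0.7, -0.6]
opening: 0.0176
```

Request:
move_arm(increments=[[[0,0,15],0],[[0,0,20],0],[[0,0,20],0],[[0,0,20],0],[[0,0,20],0],[[0,0,15],0],[[0,0,0],0],[[0,0,0],0]])

```text
clock: 5.35
tool_pos: [0.5883, 0.0599, 0.1952]
orientation: [-179.9, -0.7, 0.4]
force: [-0.4, -0.4, -3.2]
opening: 0.0173
```

Run:
```python
from h import *
s=snap('wrist','w4.png');o=ctrl.get_obs();print(o['tool_pos'],o['orientation'],o['force'],o['opening'])
```

```text
[0.5884075  0.05984356 0.19512763] [-179.90429698   -0.65823223    0.43515944] [-0.29771065  0.00557929 -3.93255848] 0.01752729584150907
```

View pics/w4.png

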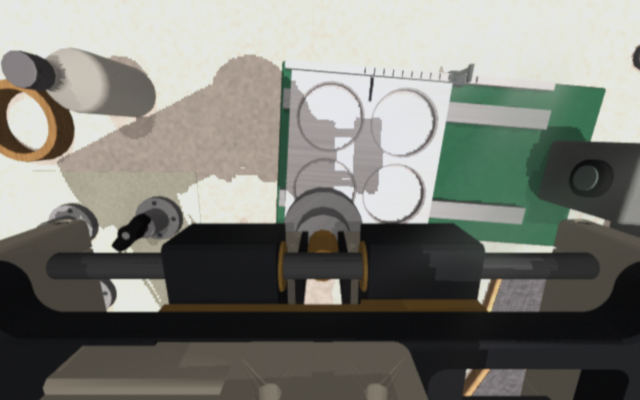

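Request:
move_arm(increments=[[[-25,-35,8],0],[[-25,-38,8],0],[[-25,-38,8],0],[[-25,-38,8],0],[[-25,-38,8],0],[[-25,-38,0],0],[[-25,-30,0],0],[[-5,-10,0],0]])

```text
clock: 6.2
tool_pos: [0.3968, -0.2109, 0.2256]
orientation: [-180.0, 0.2, 0.7]
force: [0.8, -0.3, -3.0]
opening: 0.0173
```

Request:
move_arm(increments=[[[0,0,0],0],[[0,0,0],0],[[0,0,0],0],[[0,0,0],0],[[0,0,0],0],[[0,0,0],0],[[0,0,0],0],[[0,0,0],0]])

```text
clock: 7.0
tool_pos: [0.3974, -0.2092, 0.2229]
orientation: [-179.9, 0.4, 0.7]
force: [-0.5, 0.1, -3.4]
opening: 0.0173
```

Run:
```python
from h import *
s=snap('wrist','w5.png');o=ctrl.get_obs();print(o['tool_pos'],o['orientation'],o['force'],o['opening'])
print(proj(s,(.4376,-.21,.012)))
```

```text
[ 0.39738951 -0.2092325   0.22294285] [-179.92494001    0.39087136    0.74280858] [ 0.02456813  0.20510184 -3.92950837] 0.017180850124510115
(np.float64(323.95882417993613), np.float64(149.28817611376368))
```

View pics/w5.png

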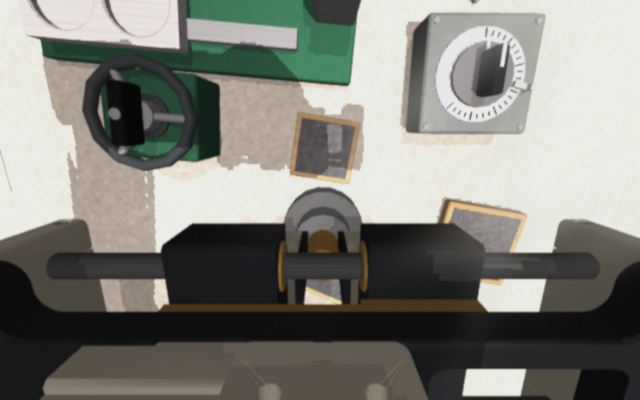

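Run:
```python
from h import *
a=cv2.imread('pics/w5.png')
W=ctrl.snapshot('wrist')
h=cv2.cvtColor(a,cv2.COLOR_BGR2HSV)
m=((h[...,0]>8)&(h[...,0]<28)&(h[...,1]>90)).astype(np.uint8)
m[:,:270]=0;m[:,385:]=0;m[:90]=0;m[187:]=0
r=cv2.minAreaRect(cv2.findNonZero(m));print(r)
b=cv2.boxPoints(r);q=np.array([ray(W,u,v,.012)[:2] for u,v in b]);print(q.round(4),q.mean(0),[np.linalg.norm(q[i]-q[i-1]) for i in range(4)])
cv2.imwrite('pics/c6.png',cv2.resize(a[5:140,400:550],None,fx=4,fy=4,interpolation=cv2.INTER_CUBIC))
```

```text
((323.4053955078125, 147.56756591796875), (61.81401824951172, 61.4852180480957), 9.462322235107422)
[[ 0.4065 -0.1631]
 [ 0.4826 -0.177 ]
 [ 0.4715 -0.2534]
 [ 0.3941 -0.2437]] [ 0.43867045 -0.20930591] [np.float64(0.08151749914443414), np.float64(0.07738246858162344), np.float64(0.07714093531733195), np.float64(0.07805443777031298)]
```

View pics/c6.png

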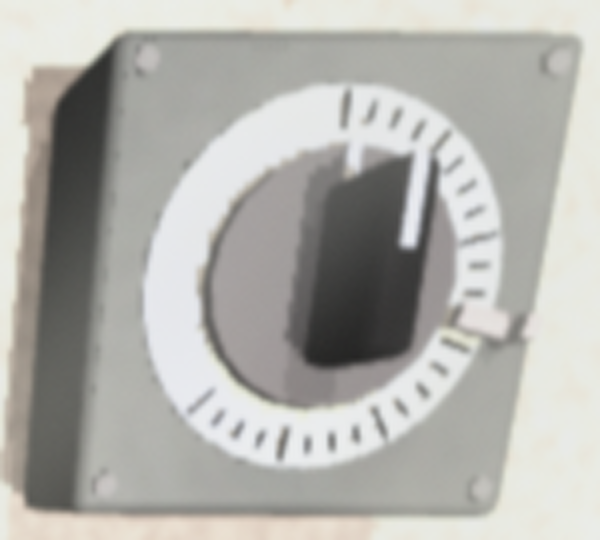

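Request:
move_arm(increments=[[[21,0,-20],0],[[20,0,-20],0],[[0,0,-25],0],[[0,0,-25],0],[[0,0,-25],0],[[0,0,-20],0],[[0,0,-12],0],[[0,0,0],0]])

```text
clock: 7.9
tool_pos: [0.4415, -0.2102, 0.0727]
orientation: [180.0, 0.1, 0.7]
force: [-0.8, 0.1, -2.4]
opening: 0.0173
```

Request:
move_arm(increments=[[[-3,0,-2],0],[[0,0,-3],0],[[0,0,-3],0],[[0,0,-2],0],[[0,0,-2],0],[[0,0,-2],0],[[0,0,0],0],[[0,0,0],0]])

```text
clock: 8.7
tool_pos: [0.4407, -0.2106, 0.0608]
orientation: [179.9, -0.3, 0.8]
force: [0.1, -0.5, -4.3]
opening: 0.0177
```

Request:
move_arm(increments=[[[-3,0,-1],0],[[-1,0,-1],0],[[0,0,-1.5],0],[[0,0,-1],0],[[0,0,0],0],[[0,0,0],0],[[0,0,0],0],[[0,0,0],0]])

```text
clock: 9.5
tool_pos: [0.4365, -0.2107, 0.0563]
orientation: [179.9, -0.3, 0.8]
force: [-0.0, 0.6, -1.9]
opening: 0.0172
```

Request:
move_arm(increments=[[[1,0,-1.5],0],[[0,0,-1],0],[[0,0,0],0],[[0,0,0],0],[[0,0,0],0],[[0,0,0],0],[[0,0,0],0],[[0,0,0],0]])

```text
clock: 10.3
tool_pos: [0.4368, -0.2112, 0.0562]
orientation: [179.8, -0.2, 0.9]
force: [-0.7, 0.6, 0.8]
opening: 0.0171
```

Contact. Release and lift.

Request:
move_arm(increments=[[[0,0,0],0],[[0,0,0],0],[[0,0,0],0],[[0,0,8],0],[[0,0,20],0],[[0,0,30],0],[[0,0,40],0],[[-10,0,30],0]], jaw=0.0)

```text
clock: 11.1
tool_pos: [0.4252, -0.2112, 0.1871]
orientation: [179.8, 0.2, 0.9]
force: [0.7, -0.4, 0.1]
opening: 0.044
```

Request:
move_arm(increments=[[[-20,0,20],0],[[-10,0,20],0],[[0,0,0],0],[[0,0,0],0],[[0,0,0],0],[[0,0,0],0],[[0,0,0],0],[[0,0,0],0]])

```text
clock: 11.9
tool_pos: [0.3954, -0.2116, 0.2348]
orientation: [179.7, -0.3, 0.9]
force: [-0.3, -0.6, 0.0]
opening: 0.0443
```

Run:
```python
from h import *
s=snap('wrist','w6.png');o=ctrl.get_obs();print(o['tool_pos'],o['orientation'],o['force'],o['opening'])
a=cv2.imread('pics/w6.png')
cv2.imwrite('pics/c7.png',cv2.resize(a[60:200,250:450],None,fx=4,fy=4,interpolation=cv2.INTER_CUBIC))
```

```text
[ 0.39539161 -0.21158687  0.2347765 ] [179.74677828  -0.33291081   0.91198062] [ 1.05470178 -0.2530171   0.02928064] 0.04367677521464498
```

View pics/c7.png

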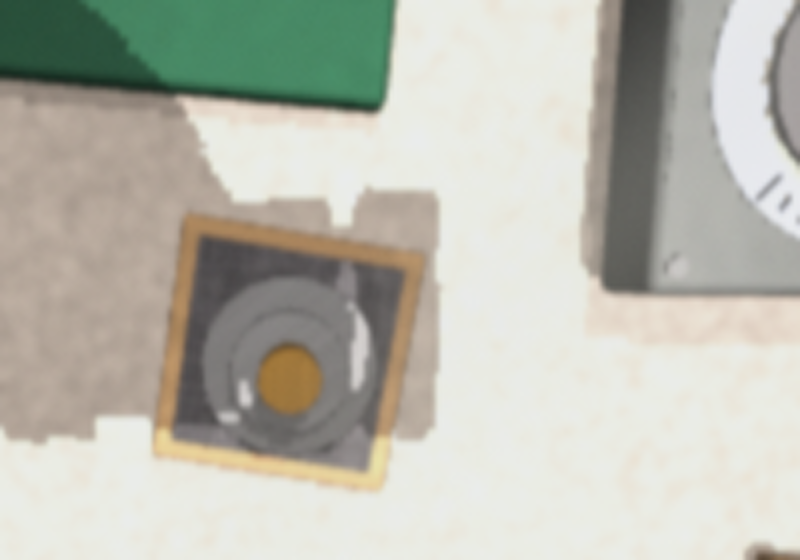

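Run:
```python
from h import *
s=ctrl.snapshot('wrist')
c=lambda p:cp((250,60),4,p)
q=[ray(s,*c(p),.012) for p in((185,215),(424,255),(382,490),(155,457))]
print(np.mean(q,0),ray(s,*c((289,363)),.03),ray(s,*c((290,380)),.084))
```

```text
[ 0.4378268  -0.20998022  0.012     ] [ 0.43724349 -0.21076796  0.03      ] [ 0.43641602 -0.21094036  0.084     ]
```

Request:
move_arm(increments=[[[8,-30,0],0],[[8,-30,0],0],[[8,-30,0],0],[[8,-30,0],0],[[8,-30,0],0],[[5,-15,0],0],[[0,0,0],0],[[0,0,0],0]])

```text
clock: 12.8
tool_pos: [0.4418, -0.3831, 0.2317]
orientation: [179.9, -0.1, 1.1]
force: [0.3, 0.8, -0.1]
opening: 0.0438
```

Run:
```python
from h import *
s=snap('wrist','w7.png');o=ctrl.get_obs();print(o['tool_pos'],o['orientation'],o['force'],o['opening'])
a=cv2.imread('pics/w7.png')
cv2.imwrite('pics/c8.png',cv2.resize(a[20:200,220:420],None,fx=4,fy=3.33,interpolation=cv2.INTER_CUBIC)) if 0 else cv2.imwrite('pics/c8.png',cv2.resize(a[20:200,220:420],None,fx=3.3,fy=3.3,interpolation=cv2.INTER_CUBIC))
```

```text
[ 0.44182928 -0.38274646  0.23169131] [ 1.79857885e+02 -1.26131713e-01  1.08831117e+00] [ 0.57265192  0.07896508 -0.00472708] 0.043854724736298534
```

View pics/c8.png

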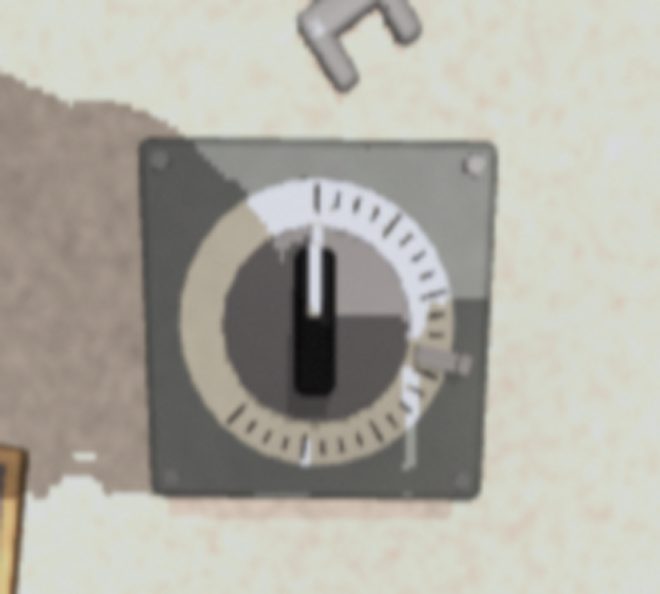

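Run:
```python
from h import *
s=ctrl.snapshot('wrist')
c=lambda p:cp((220,20),3.3,p)
for z in(.055,.06,.065):
  C=ray(s,*c((317,322.5)),z)
  d=ray(s,*c((316,323)),z)
  print(z,'ring c',C[:2].round(4),'disc',d[:2].round(4))
  for n,p in dict(tab=(414,351),taben=(470,365),zero=(317,198),mx=(235,415),ptr=(316,224)).items():
    v=ray(s,*c(p),z)-C; print('  ',n,round(float(np.hypot(*v[:2])),4),round(float(np.degrees(np.arctan2(v[1],v[0]))),1))
b=[ray(s,*c(p),.095)[:2] for p in((295,250),(335,250),(335,395),(295,395))]
print(np.mean(b,0),np.linalg.norm(b[0]-b[3]),np.linalg.norm(b[0]-b[1]))
b=[ray(s,*c(p),.085)[:2] for p in((295,250),(335,250),(335,395),(295,395))]
print(np.mean(b,0),np.linalg.norm(b[0]-b[3]),np.linalg.norm(b[0]-b[1]))
```

```text
0.055 ring c [ 0.5218 -0.3737] disc [ 0.5216 -0.3733]
   tab 0.0349 -104.6
   taben 0.055 -103.8
   zero 0.0397 0.8
   mx 0.0427 138.2
   ptr 0.0316 1.4
0.06 ring c [ 0.5216 -0.3738] disc [ 0.5214 -0.3734]
   tab 0.0343 -104.6
   taben 0.0542 -103.8
   zero 0.0391 0.8
   mx 0.042 138.2
   ptr 0.0312 1.4
0.065 ring c [ 0.5214 -0.3739] disc [ 0.5212 -0.3736]
   tab 0.0338 -104.6
   taben 0.0534 -103.8
   zero 0.0386 0.8
   mx 0.0414 138.2
   ptr 0.0307 1.4
[ 0.51985076 -0.37393301] 0.042092134513307164 0.01189276785535613
[ 0.52021233 -0.37369829] 0.0435173211201729 0.012295441981104197
```

Request:
move_arm(increments=[[[27,3,-20],0],[[26,3,-20],0],[[25,3,-20],0],[[0,0,-25],0],[[0,0,-25],0],[[0,0,-15],0],[[0,0,0],0],[[0,0,0],0]])

```text
clock: 13.7
tool_pos: [0.5239, -0.3662, 0.1085]
orientation: [179.7, -0.6, 1.6]
force: [-0.2, -1.2, 0.7]
opening: 0.0438
```

Run:
```python
from h import *
s=snap('wrist','w8.png');o=ctrl.get_obs();print(o['tool_pos'],o['orientation'],o['force'],o['joint_pos'])
```

```text
[ 0.52389917 -0.36623133  0.10859764] [179.65917792  -0.62         1.57702287] [-0.3444591 -0.8605115 -0.9970114] [-17.41987632  22.2130082  -13.33788982   0.14934901 -53.75202271
 108.90748054]
```

View pics/w8.png

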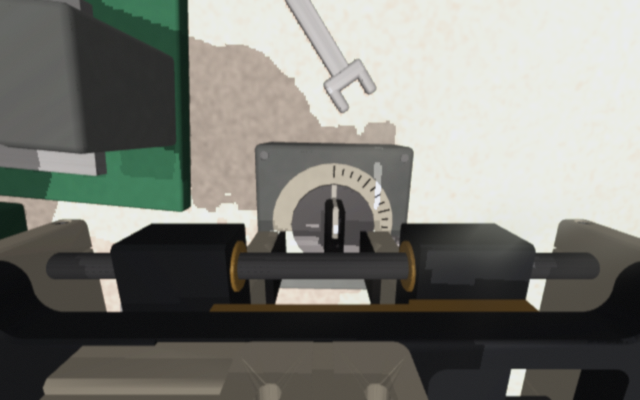

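Request:
move_arm(increments=[[[-2,-5,0],0],[[-2,-3,0],0],[[0,0,-8],0],[[0,0,-8],0],[[0,0,-7],0],[[0,0,-5],0],[[0,0,0],0],[[0,0,0],0]])

```text
clock: 14.55
tool_pos: [0.5204, -0.3756, 0.0815]
orientation: [179.5, -0.9, 1.6]
force: [-0.0, -0.1, 0.2]
opening: 0.0441
```

Request:
move_arm(increments=[[[0,2,-3],0],[[0,0,-4],0],[[0,0,0],0],[[0,0,0],0],[[0,0,0],0],[[0,0,0],0],[[0,0,0],0],[[0,0,0],0]], jaw=-1)

```text
clock: 15.35
tool_pos: [0.5208, -0.3743, 0.0742]
orientation: [179.5, -0.9, 1.5]
force: [-0.0, -0.3, -0.8]
opening: 0.0126
```

Request:
move_arm(increments=[[[0,0,0],-0.13],[[0,0,0],-0.13],[[0,0,0],-0.13],[[0,0,0],-0.13],[[0,0,0],-0.13],[[0,0,0],-0.13],[[0,0,0],-0.13],[[0,0,0],-0.13]])

```text
clock: 16.15
tool_pos: [0.521, -0.374, 0.0742]
orientation: [179.5, -1.0, -60.2]
force: [-0.6, -1.0, -1.7]
opening: 0.0127
```

Request:
move_arm(increments=[[[0,0,0],-0.13],[[0,0,0],-0.13],[[0,0,0],-0.13],[[0,0,0],-0.13],[[0,0,0],-0.13],[[0,0,0],-0.1],[[0,0,0],0],[[0,0,0],0]])

```text
clock: 16.95
tool_pos: [0.5212, -0.374, 0.0742]
orientation: [179.5, -1.0, -104.8]
force: [-0.6, -1.6, -0.6]
opening: 0.0129
```

Release, back off up and look.

Request:
move_arm(increments=[[[0,0,0],0],[[0,0,0],0],[[0,0,0],0],[[0,0,15],0],[[0,0,30],0],[[0,0,40],0],[[0,30,40],0],[[0,30,20],0]], jaw=0)

```text
clock: 17.75
tool_pos: [0.518, -0.3137, 0.2195]
orientation: [179.0, -1.0, -104.5]
force: [0.8, 0.3, 0.8]
opening: 0.0438
```

Request:
move_arm(increments=[[[0,15,0],0],[[0,0,0],0],[[0,0,0],0],[[0,0,0],0],[[0,0,0],0],[[0,0,0],0],[[0,0,0],0],[[0,0,0],0]])

```text
clock: 18.55
tool_pos: [0.5181, -0.2978, 0.2198]
orientation: [179.1, -1.0, -104.3]
force: [-0.7, -0.5, -0.1]
opening: 0.0437
```

Run:
```python
from h import *
s=snap('wrist','w9.png');o=ctrl.get_obs();print(o['tool_pos'],o['orientation'],o['force'],o['joint_pos'])
u,v=map(int,proj(s,(.521,-.374,.06)));print(u,v)
a=cv2.imread('pics/w9.png');y0=max(0,v-70);x0=u-80
print(x0,y0)
cv2.imwrite('pics/c9.png',cv2.resize(a[y0:v+70,x0:u+80],None,fx=4,fy=4,interpolation=cv2.INTER_CUBIC))
```

```text
[ 0.51810371 -0.29773451  0.2197614 ] [ 179.06658878   -0.97460624 -104.29165329] [ 0.48636599  0.32566537 -0.06323993] [-10.55551349  13.97589395  -9.93740585   0.98968822 -67.08482377
  -4.13738031]
299 126
219 56
```

View pics/c9.png

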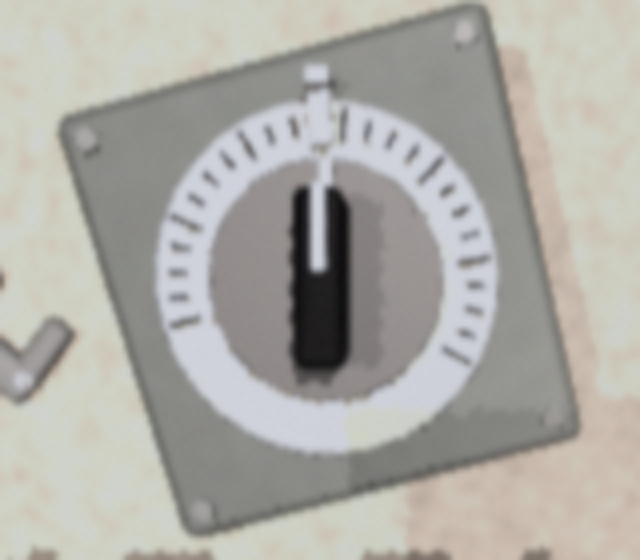

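Run:
```python
from h import *
s=ctrl.snapshot('wrist')
a=cv2.imread('pics/w9.png')
cv2.imwrite('pics/c10.png',cv2.resize(a[66:131,255:345],None,fx=8,fy=8,interpolation=cv2.INTER_CUBIC))
c=lambda p:cp((219,56),4,p)
f=lambda p,z:ray(s,*c(p),z)
for zd in (.06,.065,.07):
  C=f((326,275),.055); D=f((325,278),zd)
  ang=lambda p,z,C:np.degrees(np.arctan2(*(f(p,z)-C)[[1,0]]))
  print(zd,C[:2].round(4),D[:2].round(4),'tab',ang((320,150),.055,C),ang((316,70),.055,C),ang((320,150),zd,D),'ptr',ang((325,172),zd,D),ang((325,172),zd,C),ang((320,150),zd,C))
```

```text
0.06 [ 0.5201 -0.3758] [ 0.5203 -0.3749] tab -102.48181823833008 -102.43552696551141 -103.02553869392263 ptr -105.34280314371799 -105.4036644426035 -103.007660448102
0.065 [ 0.5201 -0.3758] [ 0.52   -0.3747] tab -102.48181823833008 -102.43552696551141 -103.02553869392273 ptr -105.34280314371794 -106.08092558843376 -103.555652083965
0.07 [ 0.5201 -0.3758] [ 0.5198 -0.3745] tab -102.48181823833008 -102.43552696551141 -103.02553869392281 ptr -105.3428031437179 -106.78795446075267 -104.12711582377533
```

View pics/c10.png

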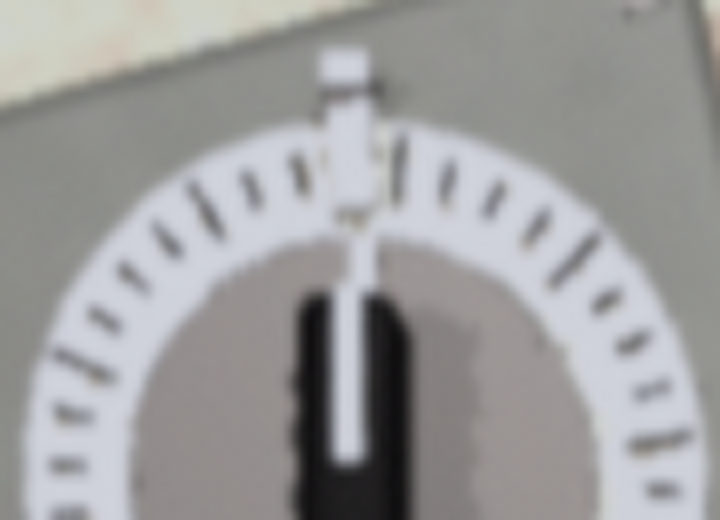

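Request:
move_arm(increments=[[[0,-30,0],0.01],[[2,-35,-10],0.01],[[0,-11,-30],0],[[0,0,-30],0],[[0,0,-30],0],[[0,0,-10],0],[[0,0,0],0],[[0,0,0],0]])

```text
clock: 19.45
tool_pos: [0.5217, -0.3778, 0.1095]
orientation: [179.4, -1.1, -103.0]
force: [-0.0, -0.0, 1.1]
opening: 0.0439
```

Request:
move_arm(increments=[[[0,3,-10],0],[[0,0,-10],0],[[0,0,-9],0],[[0,0,-5],0],[[0,0,0],0],[[0,0,0],0],[[0,0,0],0],[[0,0,0],0]])

```text
clock: 20.25
tool_pos: [0.5245, -0.3749, 0.0774]
orientation: [179.8, -1.2, -102.9]
force: [0.6, -0.3, 0.1]
opening: 0.0442
```

Request:
move_arm(increments=[[[0,0,0],0],[[0,0,0],0],[[0,0,0],0],[[0,0,0],0],[[0,0,0],0],[[0,0,0],0],[[0,0,0],0],[[0,0,0],0]], jaw=-1)

```text
clock: 21.05
tool_pos: [0.521, -0.3745, 0.0778]
orientation: [179.5, -1.1, -103.0]
force: [-0.6, 0.5, -0.4]
opening: 0.0128
```

Request:
move_arm(increments=[[[0,0,0],0],[[0,0,0],0],[[0,0,0],0],[[0,0,15],0],[[0,0,30],0],[[0,0,40],0],[[0,30,40],0],[[0,30,20],0]], jaw=0)

```text
clock: 21.85
tool_pos: [0.5188, -0.3148, 0.2223]
orientation: [179.0, -1.1, -103.2]
force: [1.2, 0.4, 0.7]
opening: 0.0438
```

Request:
move_arm(increments=[[[0,15,0],0],[[0,0,0],0],[[0,0,0],0],[[0,0,0],0],[[0,0,0],0],[[0,0,0],0],[[0,0,0],0],[[0,0,0],0]])

```text
clock: 22.65
tool_pos: [0.5192, -0.299, 0.2225]
orientation: [179.1, -1.1, -103.1]
force: [-0.4, -0.2, -0.0]
opening: 0.0438
```

Run:
```python
from h import *
s=snap('wrist','w10.png')
u,v=map(int,proj(s,(.521,-.374,.06)));print(u,v)
a=cv2.imread('pics/w10.png')
cv2.imwrite('pics/c11.png',cv2.resize(a[v-60:v+40,u-45:u+45],None,fx=6,fy=6,interpolation=cv2.INTER_CUBIC))
```

```text
302 127
```

View pics/c11.png

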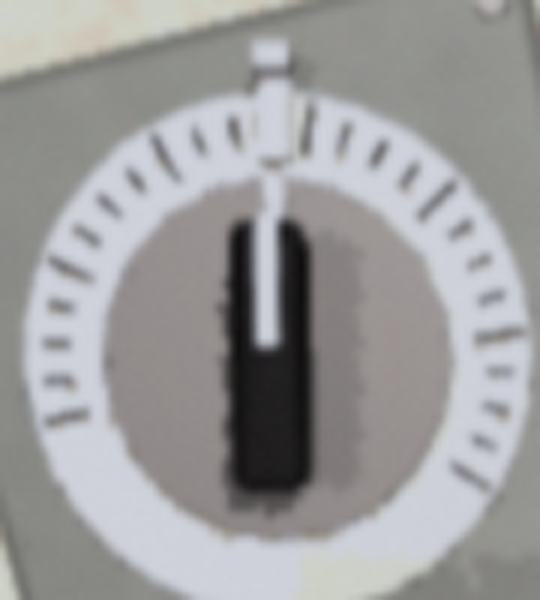

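Request:
move_arm(increments=[[[-8,44,3],0.13],[[-8,44,3],0.13],[[-8,44,3],0.13],[[-8,44,3],0.13],[[-8,44,3],0.13],[[-8,44,3],0.13],[[-8,44,3],0.13],[[-8,44,3],0.13]])

```text
clock: 23.5
tool_pos: [0.4516, 0.0589, 0.2456]
orientation: [179.0, -1.2, -41.9]
force: [0.6, 0.1, -0.4]
opening: 0.0441
```

Request:
move_arm(increments=[[[-8,44,3],0.13],[[-8,44,0],0.13],[[-8,44,0],0.13],[[-8,44,0],0.13],[[-8,44,0],0.13],[[-8,44,0],0.11],[[0,0,0],0],[[0,0,0],0]])

```text
clock: 24.3
tool_pos: [0.3984, 0.3392, 0.2514]
orientation: [179.4, -1.4, 4.2]
force: [-0.0, -1.0, -0.2]
opening: 0.0437
```

Run:
```python
from h import *
s=snap('wrist','w11.png');o=ctrl.get_obs();print(o['tool_pos'],o['orientation'],o['joint_pos'])
```

```text
[0.39858359 0.33896773 0.25140803] [179.40427413  -1.4009605    4.13479573] [ 63.04917789   4.73641894 -17.31891729   1.62876366 -67.73964604
  30.46399412]
```

View pics/w11.png

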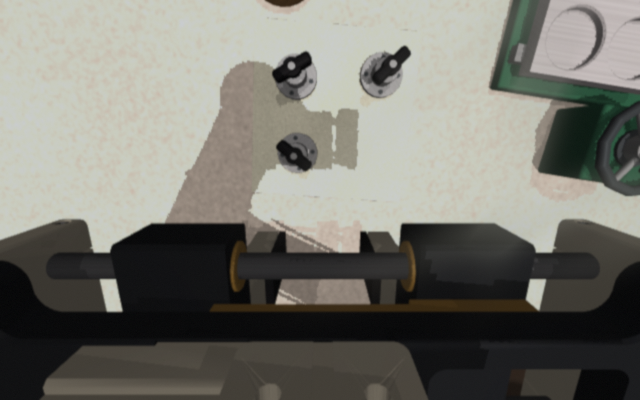

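```bash
cat >> h.py <<'E'
def wings(s,roi=(0,215,200,460),z=.068,thr=45):
    a=s['color'];m=(a.max(2)<thr).astype(np.uint8)
    k=np.zeros_like(m);k[roi[0]:roi[1],roi[2]:roi[3]]=1;m*=k
    n,l,st,ce=cv2.connectedComponentsWithStats(m)
    out=[]
    for i in range(1,n):
        if not 60<st[i][4]<1500: continue
        r=cv2.minAreaRect(cv2.findNonZero((l==i).astype(np.uint8)))
        b=cv2.boxPoints(r)
        q=np.array([ray(s,u,v,z)[:2] for u,v in b]);e=q[1]-q[0];f=q[2]-q[1]
        d=e if np.hypot(*e)>np.hypot(*f) else f
        ang=np.degrees(np.arctan2(d[1],d[0]))%180
        out.append((q.mean(0).round(4),round(float(ang),1),np.hypot(*e).round(4),np.hypot(*f).round(4),np.round(r[0])))
    return out
E
python3 - <<'E'
from h import *
s=ctrl.snapshot('wrist')
for w in wings(s): print(w)
a=cv2.imread('pics/w11.png')
cv2.imwrite('pics/c12.png',cv2.resize(a[40:180,265:420],None,fx=4,fy=4,interpolation=cv2.INTER_CUBIC))
E
```

```text
(array([0.5439, 0.2722]), 138.1, np.float64(0.0481), np.float64(0.0163), array([390.,  66.]))
(array([0.5339, 0.3822]), 118.6, np.float64(0.045), np.float64(0.0203), array([291.,  67.]))
(array([0.4362, 0.3751]), 49.0, np.float64(0.0194), np.float64(0.0448), array([293., 156.]))
```

View pics/c12.png

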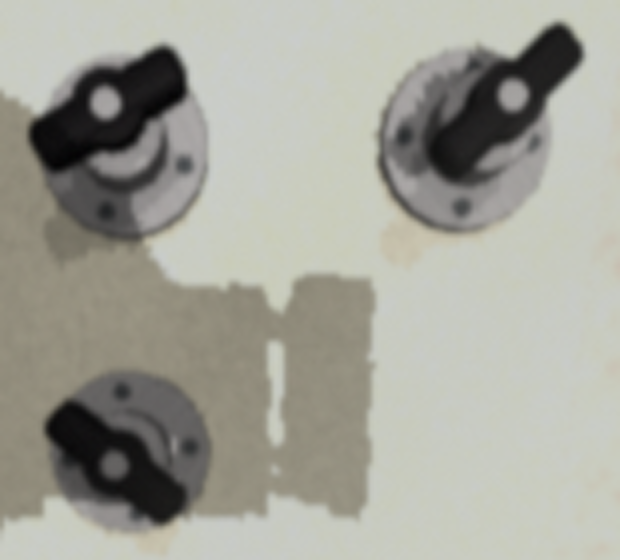

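Run:
```python
from h import *
s=ctrl.snapshot('wrist')
c=lambda p:cp((265,40),4,p)
for n,d,a,b in (('lf',(106,101),(42,140),(178,70)),('near',(115,466),(60,418),(172,508)),('r',(514,93),(445,162),(567,40))):
    A=ray(s,*c(a),.07);B=ray(s,*c(b),.07);e=B-A
    print(n,ray(s,*c(d),.07)[:2].round(4),((A+B)/2)[:2].round(4),np.linalg.norm(e).round(4),np.degrees(np.arctan2(e[1],e[0]))%180)
```

```text
lf [0.5364 0.3814] [0.5354 0.3804] 0.0422 119.34788027806243
near [0.4364 0.3741] [0.4372 0.3737] 0.0421 55.064769478344516
r [0.5468 0.2684] [0.5444 0.2705] 0.045 138.2668069352744
```

Run:
```python
from h import *
T=ctrl.snapshot('top');S=ctrl.snapshot('scene')
t2=lambda c:cp((170,100),4,c)
print(ray(T,*t2((235,48)),.13),ray(T,*t2((268,105)),0.0),ray(S,336,322,0.0),tri(T,t2((235,48)),S,(337,298)))
t=lambda c:cp((280,95),4,c)
print('stand',[ray(T,*t(p),.15)[:2].round(3).tolist() for p in((484,152),(543,156),(527,245),(478,238))])
```

```text
[0.69439213 0.28064035 0.13      ] [0.69604797 0.28272395 0.        ] [0.6978128  0.28970731 0.        ] [0.69661638 0.28325688 0.1221007 ]
stand [[0.636, -0.198], [0.634, -0.239], [0.571, -0.227], [0.576, -0.193]]
```

Request:
move_arm(increments=[[[26,-12,-15],-0.13],[[26,-12,-15],-0.13],[[26,-12,-15],-0.13],[[26,-12,-15],-0.13],[[26,-12,-15],-0.13],[[16,-10,-15],-0.13],[[0,0,-15],0],[[0,0,0],0]], jaw=0.4)

```text
clock: 25.35
tool_pos: [0.5532, 0.2567, 0.1465]
orientation: [179.8, -1.7, -43.3]
force: [0.2, -0.5, 0.2]
opening: 0.0615
```

Run:
```python
from h import *
s=snap('wrist','w12.png');o=ctrl.get_obs();print(o['tool_pos'],o['orientation'],o['joint_pos'])
```

```text
[0.55362876 0.25722608 0.14780441] [179.88324921  -1.70300751 -43.2240691 ] [ 44.33671642  17.72321124 -15.18580948   2.03132874 -57.15158994
   1.33466542]
```

View pics/w12.png

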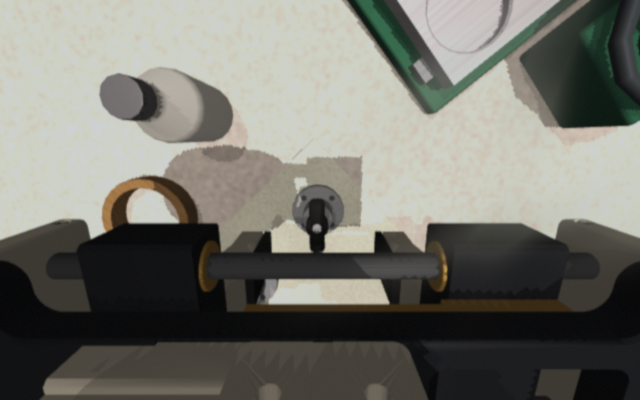

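Run:
```python
from h import *
s=ctrl.snapshot('wrist')
for p in((317,229),(317,201),(318,249)): print(ray(s,*p,.07))
```

```text
[0.54496539 0.27138039 0.07      ]
[0.56337484 0.25395594 0.07      ]
[0.53066223 0.28368151 0.07      ]
```

Request:
move_arm(increments=[[[-4,6,-5],0],[[-4,6,-20],0],[[0,0,-20],0],[[0,0,-20],0],[[0,0,-15],0],[[0,0,-10],0],[[0,0,-5],0],[[0,0,0],0]])

```text
clock: 26.25
tool_pos: [0.5457, 0.2779, 0.0596]
orientation: [-179.1, -1.8, -42.7]
force: [0.3, -0.6, -0.8]
opening: 0.0616
```

Request:
move_arm(increments=[[[0,-7,0],0],[[0,0,-5],0],[[0,0,-5],0],[[0,0,-4],0],[[0,0,0],0],[[0,0,0],0],[[0,0,0],0],[[0,0,0],0]])

```text
clock: 27.05
tool_pos: [0.547, 0.2712, 0.0471]
orientation: [-178.8, -1.8, -42.7]
force: [0.2, 1.3, 0.1]
opening: 0.0614
```

Request:
move_arm(increments=[[[0,0,-2],0],[[0,0,0],0],[[0,0,0],0],[[0,0,0],0],[[0,0,0],0],[[0,0,0],0],[[0,0,0],0],[[0,0,0],0]], jaw=-1)

```text
clock: 27.85
tool_pos: [0.5469, 0.2713, 0.0452]
orientation: [-178.8, -1.8, -42.7]
force: [0.7, 0.4, -0.1]
opening: 0.014
```

Request:
move_arm(increments=[[[0,0,10],0],[[0,0,20],0],[[0,0,30],0],[[0,0,30],0],[[0,0,30],0],[[0,0,20],0],[[0,0,0],0],[[0,0,0],0]])

```text
clock: 28.65
tool_pos: [0.5427, 0.2684, 0.1896]
orientation: [-179.3, -1.7, -42.8]
force: [0.5, -0.4, -4.9]
opening: 0.0138
```

Run:
```python
from h import *
s=snap('wrist','w13.png');o=ctrl.get_obs();print(o['tool_pos'],o['orientation'],o['force'])
```

```text
[0.54288381 0.26839773 0.18953413] [-179.25819586   -1.69049139  -42.78591638] [ 0.25110942  0.09763493 -2.71998354]
```

View pics/w13.png

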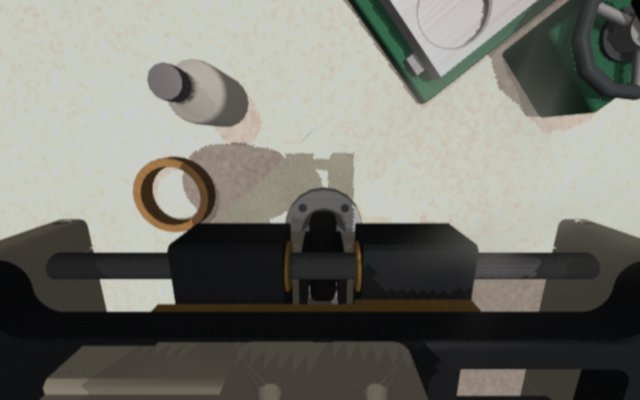

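Request:
move_arm(increments=[[[14,-33,0],0],[[16,-38,0],0],[[16,-38,0],0],[[16,-38,0],0],[[16,-38,0],0],[[16,-38,0],0],[[16,-38,0],0],[[8,-20,0],0]])

```text
clock: 29.5
tool_pos: [0.6566, -0.0215, 0.1743]
orientation: [179.7, -1.1, -42.4]
force: [-0.2, -0.4, -2.9]
opening: 0.0135
```

Request:
move_arm(increments=[[[0,0,0],0],[[0,0,0],0],[[0,0,0],0],[[0,0,0],0],[[0,0,0],0],[[0,0,0],0],[[0,0,0],0],[[0,0,0],0]])

```text
clock: 30.3
tool_pos: [0.6538, -0.0215, 0.1678]
orientation: [179.3, -0.7, -42.4]
force: [1.0, 0.6, -3.9]
opening: 0.014
```

Run:
```python
from h import *
s=snap('wrist','w14.png');o=ctrl.get_obs();print(o['tool_pos'],o['orientation'],o['force'])
```

```text
[ 0.65381927 -0.02157985  0.1678514 ] [179.28197726  -0.74488122 -42.42682958] [-0.05861925 -0.59540301 -3.28092831]
```

View pics/w14.png

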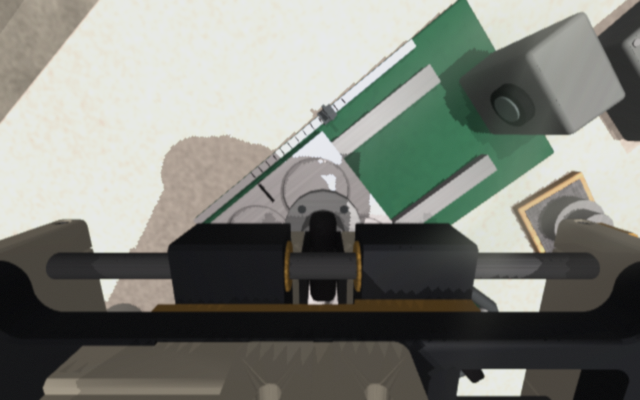

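Request:
move_arm(increments=[[[6,-1,0],0],[[5,0,0],0],[[0,0,-15],0],[[0,0,-20],0],[[0,0,-15],0],[[0,0,-8],0],[[0,0,0],0],[[0,0,0],0]])

```text
clock: 31.15
tool_pos: [0.6657, -0.0231, 0.1042]
orientation: [179.2, -0.7, -42.5]
force: [-0.3, -0.2, -3.0]
opening: 0.0143
```

Run:
```python
from h import *
s=snap('wrist','w15.png');o=ctrl.get_obs();print(o['tool_pos'],o['orientation'],o['force'],proj(s,(.6645,-.0224,.05)))
```

```text
[ 0.66568423 -0.02310312  0.10426588] [179.25050506  -0.70148159 -42.48641111] [-0.84346454  0.352266   -4.25631707] (np.float64(321.54788560141895), np.float64(219.6929968711044))
```

View pics/w15.png

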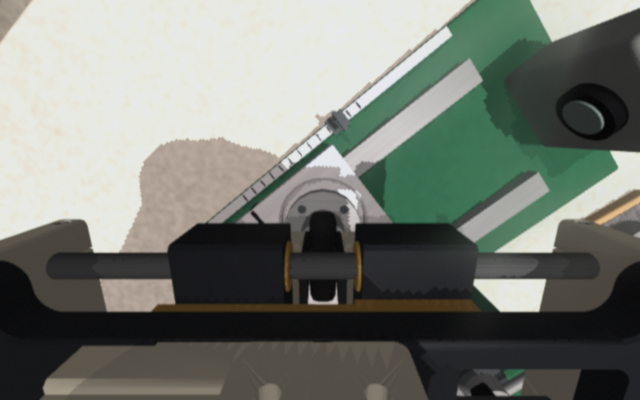

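Concentric with the nest mouth. Lower.

Request:
move_arm(increments=[[[-1,0,-4],0],[[0,0,-4],0],[[0,0,-4],0],[[0,0,-3],0],[[0,0,-2],0],[[0,0,0],0],[[0,0,0],0],[[0,0,0],0]])

```text
clock: 32.0
tool_pos: [0.666, -0.0228, 0.0882]
orientation: [179.4, -0.8, -42.5]
force: [-0.1, -0.4, -2.9]
opening: 0.0135
```

Request:
move_arm(increments=[[[-1,0,-1.5],0],[[0,0,-1.5],0],[[0,0,-1],0],[[0,0,-1],0],[[0,0,0],0],[[0,0,0],0],[[0,0,0],0],[[0,0,0],0]])

```text
clock: 32.8
tool_pos: [0.6661, -0.0227, 0.0879]
orientation: [179.6, -1.1, -42.4]
force: [-2.2, 0.3, 1.3]
opening: 0.0139
```

Request:
move_arm(increments=[[[0,0,0],0],[[0,0,0],0],[[0,0,0],0],[[0,0,10],0],[[0,0,20],0],[[-15,0,30],0],[[-30,5,30],0.13],[[-30,5,10],0.13]], jaw=-0.1)

```text
clock: 33.6
tool_pos: [0.5927, -0.0135, 0.1902]
orientation: [179.4, -1.1, -27.2]
force: [-0.4, -0.0, 1.3]
opening: 0.0395
```

Request:
move_arm(increments=[[[-20,5,5],0.13],[[-10,5,0],0.13],[[0,0,0],0.13],[[0,0,0],0],[[0,0,0],0],[[0,0,0],0],[[0,0,0],0],[[0,0,0],0]])

```text
clock: 34.4
tool_pos: [0.5613, -0.0027, 0.2043]
orientation: [179.7, -1.8, -4.3]
force: [-0.5, -0.7, 0.5]
opening: 0.0393
```

Run:
```python
from h import *
s=snap('wrist','w16.png');o=ctrl.get_obs();print(o['tool_pos'],o['orientation'],o['force'],proj(s,(.6645,-.0224,.05)))
```

```text
[ 0.56128265 -0.00269154  0.20425043] [179.72714124  -1.76548942  -4.28571749] [ 0.49412558 -0.825584   -0.68588225] (np.float64(333.41030241362574), np.float64(96.9521174178107))
```

View pics/w16.png

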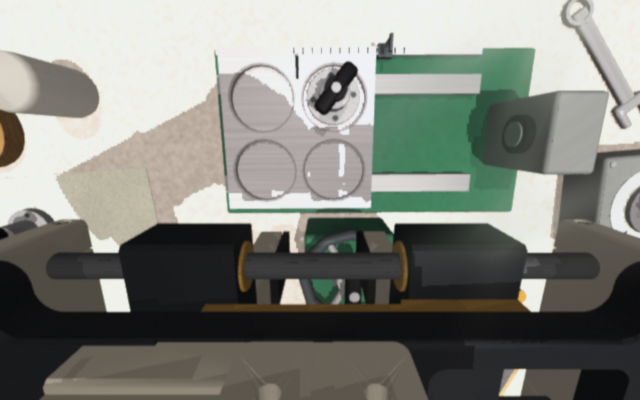

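Run:
```python
from h import *
s=ctrl.snapshot('wrist')
a=cv2.imread('pics/w16.png')
cv2.imwrite('pics/c13.png',cv2.resize(a[40:215,210:385],None,fx=3.4,fy=3.4,interpolation=cv2.INTER_CUBIC))
c=(.6291,.018)
```

```text
(no output)
```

View pics/c13.png

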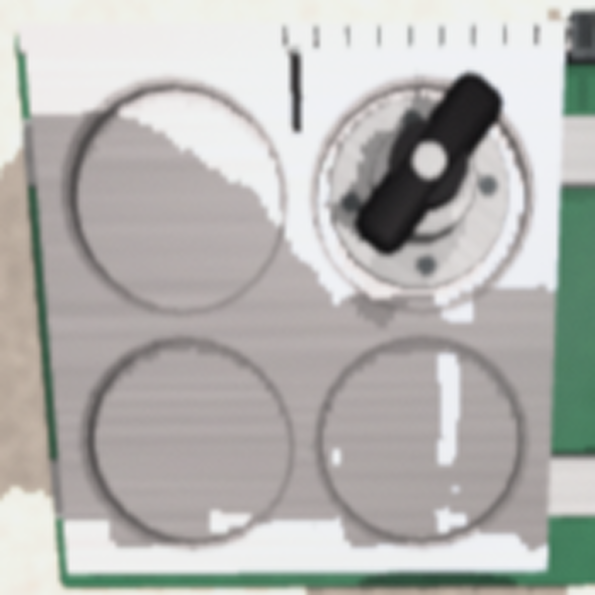

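Run:
```python
from h import *
s=ctrl.snapshot('wrist')
c=lambda p:cp((210,40),3.4,p)
for n,p in dict(n3=(422,195),n2=(178,196),n0=(190,442),n1=(421,441)).items(): print(n,ray(s,*c(p),.05)[:2].round(4))
print('dot',[ray(s,*c((430,159)),z)[:2].round(4).tolist() for z in(.112,.12)],'foot',ray(s,*c((419,193)),.053)[:2].round(4))
```

```text
n3 [ 0.6643 -0.0227]
n2 [0.6695 0.0525]
n0 [0.5938 0.0578]
n1 [ 0.5886 -0.0175]
dot [[0.6646, -0.022], [0.6633, -0.0215]] foot [ 0.6646 -0.0217]
```

Run:
```python
from h import *
s=snap('top','t2.png')
for w in wings(s,roi=(150,230,170,260),z=.07,thr=60): print(w)
a=cv2.imread('pics/t2.png')
cv2.imwrite('pics/c14.png',cv2.resize(a[100:235,170:320],None,fx=4,fy=4,interpolation=cv2.INTER_CUBIC))
```

```text
(array([0.5175, 0.2126]), 2.5, np.float64(0.0348), np.float64(0.167), array([253., 178.]))
(array([0.4752, 0.3647]), 12.5, np.float64(0.0661), np.float64(0.2275), array([199., 192.]))
```

View pics/c14.png

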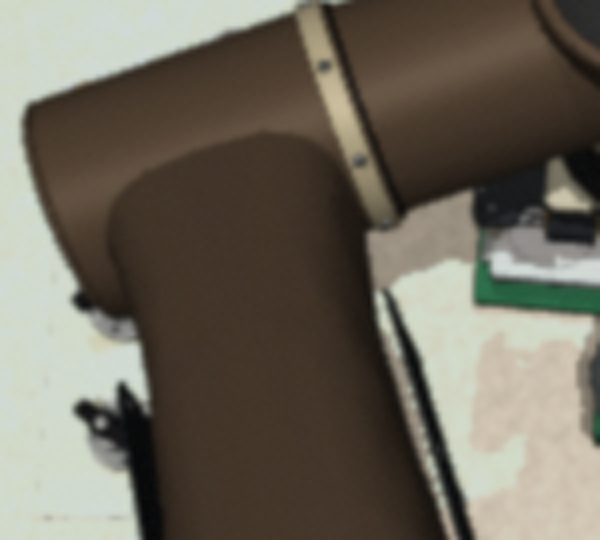

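Request:
move_arm(increments=[[[-4,40,0],-0.13],[[-4,40,0],-0.13],[[-4,40,0],-0.13],[[-4,40,0],-0.13],[[-4,40,0],-0.13],[[-4,40,0],-0.13],[[-4,40,0],-0.13],[[-4,40,0],-0.09]], jaw=0.4)

```text
clock: 35.4
tool_pos: [0.5271, 0.3239, 0.2042]
orientation: [179.7, -1.8, -64.2]
force: [0.1, 0.4, 0.8]
opening: 0.0616
```

Request:
move_arm(increments=[[[0,35,-15],0],[[0,20,-15],0],[[0,0,-10],0],[[0,0,0],0],[[0,0,0],0],[[0,0,0],0],[[0,0,0],0],[[0,0,0],0]])

```text
clock: 36.2
tool_pos: [0.527, 0.383, 0.1625]
orientation: [179.7, -1.8, -64.3]
force: [-0.4, 0.3, -0.0]
opening: 0.0611
```

Run:
```python
from h import *
s=snap('wrist','w17.png');o=ctrl.get_obs();print(o['tool_pos'],o['orientation'],o['joint_pos'])
```

```text
[0.52704341 0.38302405 0.16268109] [179.73383114  -1.84013791 -64.30447036] [ 54.02930935  21.26326491  -7.61111236   1.68744196 -62.2437751
 -29.13853032]
```

View pics/w17.png

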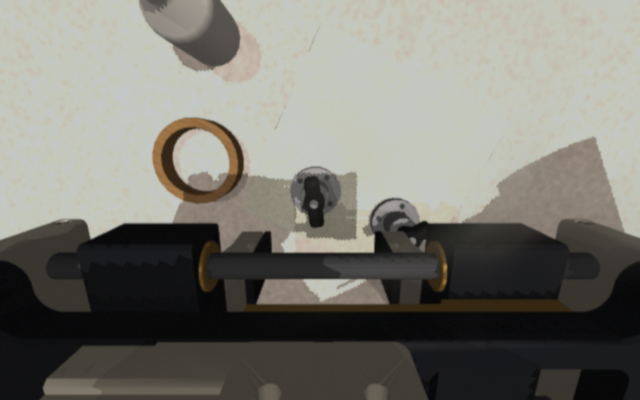

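Run:
```python
from h import *
s=ctrl.snapshot('wrist')
for p in((314,204),(312,180),(316.5,225)): print(ray(s,*p,.07))
```

```text
[0.5346896  0.38283329 0.07      ]
[0.54582785 0.36353921 0.07      ]
[0.52394845 0.4000412  0.07      ]
```

Request:
move_arm(increments=[[[4,0,-10],0.05],[[4,0,-20],0.04],[[0,0,-20],0],[[0,0,-20],0],[[0,0,-20],0],[[0,0,-10],0],[[0,0,0],0],[[0,0,0],0]])

```text
clock: 37.1
tool_pos: [0.5372, 0.3836, 0.0639]
orientation: [-179.8, -1.7, -59.0]
force: [-0.0, 0.5, -0.0]
opening: 0.0614
```

Request:
move_arm(increments=[[[-2,-1,-6],0],[[0,0,-6],0],[[0,0,-5],0],[[0,0,-2],0],[[0,0,0],0],[[0,0,0],0],[[0,0,0],0],[[0,0,0],0]])

```text
clock: 37.9
tool_pos: [0.5364, 0.384, 0.0468]
orientation: [-179.6, -1.6, -58.9]
force: [-0.4, 1.4, 0.2]
opening: 0.0614
```

Request:
move_arm(increments=[[[0,0,-2],0],[[0,0,0],0],[[0,0,0],0],[[0,0,0],0],[[0,0,0],0],[[0,0,0],0],[[0,0,0],0],[[0,0,0],0]], jaw=-1)

```text
clock: 38.7
tool_pos: [0.5363, 0.3841, 0.0447]
orientation: [-179.6, -1.6, -59.0]
force: [0.9, -0.4, 0.0]
opening: 0.0138
```

Request:
move_arm(increments=[[[0,0,10],0],[[0,0,20],0],[[0,0,30],0],[[0,0,30],0],[[0,0,30],0],[[0,0,30],0],[[0,0,0],0],[[0,0,0],0]])

```text
clock: 39.5
tool_pos: [0.5333, 0.3808, 0.2011]
orientation: [-179.9, -1.7, -59.0]
force: [0.0, 0.3, -3.9]
opening: 0.0133
```

Request:
move_arm(increments=[[[14,-30,0],0.05],[[17,-41,0],0.05],[[17,-41,0],0.05],[[17,-41,0],0.05],[[17,-41,0],0.05],[[17,-41,0],0.05],[[17,-41,0],0],[[17,-41,0],0]])

```text
clock: 40.3
tool_pos: [0.6627, 0.0561, 0.1929]
orientation: [179.4, -1.4, -40.6]
force: [0.9, 0.2, -2.5]
opening: 0.0135
```

Request:
move_arm(increments=[[[5,-5,-10],0],[[0,0,-10],0],[[0,0,-10],0],[[0,0,0],0],[[0,0,0],0],[[0,0,0],0],[[0,0,0],0],[[0,0,0],0]])

```text
clock: 41.1
tool_pos: [0.6655, 0.049, 0.157]
orientation: [179.1, -1.1, -40.7]
force: [-0.3, 0.2, -2.6]
opening: 0.0137
```

Request:
move_arm(increments=[[[2,3,0],0],[[2,1,0],0],[[0,0,-10],0],[[0,0,-15],0],[[0,0,-12],0],[[0,0,-7],0],[[0,0,0],0],[[0,0,0],0]])

```text
clock: 41.9
tool_pos: [0.6701, 0.0538, 0.1104]
orientation: [179.1, -1.2, -40.6]
force: [-0.3, -0.1, -2.3]
opening: 0.0139
```

Run:
```python
from h import *
s=snap('wrist','w18.png');o=ctrl.get_obs();print(o['tool_pos'],o['orientation'],o['force'],proj(s,(.6695,.053,.05)))
a=cv2.imread('pics/w18.png')
cv2.imwrite('pics/c15.png',cv2.resize(a[120:300,220:440],None,fx=3,fy=3,interpolation=cv2.INTER_CUBIC))
```

```text
[0.67008912 0.05384775 0.11045295] [179.12008024  -1.15539211 -40.63338829] [-0.11074365  0.49968697 -2.75101549] (np.float64(322.27096575702797), np.float64(216.20007855920113))
```

View pics/c15.png

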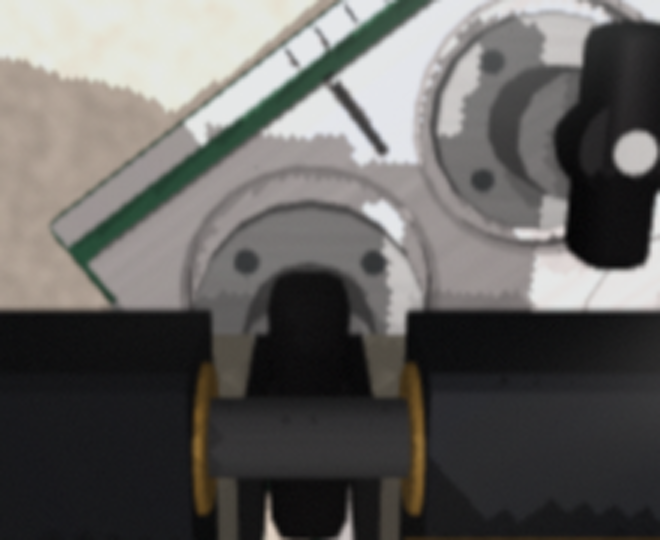

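Well centred. Lower to contact.

Request:
move_arm(increments=[[[0,0,-5],0],[[0,0,-5],0],[[0,0,-5],0],[[0,0,-4],0],[[0,0,-3],0],[[0,0,-1],0],[[0,0,0],0],[[0,0,0],0]])

```text
clock: 42.75
tool_pos: [0.6711, 0.0541, 0.0873]
orientation: [179.3, -1.3, -40.6]
force: [0.1, 0.1, -3.1]
opening: 0.0136
```

Request:
move_arm(increments=[[[-1,0,-1.5],0],[[0,0,-1.5],0],[[0,0,-1],0],[[0,0,0],0],[[0,0,0],0],[[0,0,0],0],[[0,0,0],0],[[0,0,0],0]])

```text
clock: 43.55
tool_pos: [0.6713, 0.054, 0.087]
orientation: [179.4, -1.4, -40.6]
force: [-0.8, 0.4, -0.5]
opening: 0.0138
```

Request:
move_arm(increments=[[[0,0,0],0],[[0,0,0],0],[[0,0,0],0],[[0,0,10],0],[[0,0,20],0],[[-15,0,30],0.05],[[-30,0,30],0.13],[[-30,0,10],0.13]], jaw=-0.1)

```text
clock: 44.35
tool_pos: [0.5975, 0.0536, 0.1899]
orientation: [179.2, -1.5, -22.4]
force: [-0.1, 0.8, 0.9]
opening: 0.039
```

Request:
move_arm(increments=[[[-20,0,5],0.13],[[-10,0,0],0.13],[[0,0,0],0],[[0,0,0],0],[[0,0,0],0],[[0,0,0],0],[[0,0,0],0],[[0,0,0],0]])

```text
clock: 45.15
tool_pos: [0.5674, 0.054, 0.2023]
orientation: [179.5, -2.0, -7.2]
force: [0.6, 0.2, 0.7]
opening: 0.0392
```

Run:
```python
from h import *
s=snap('wrist','w19.png');o=ctrl.get_obs();print(o['tool_pos'],o['orientation'],o['force'])
```

```text
[0.56736776 0.05398537 0.20226787] [179.49014069  -2.00855176  -7.19001143] [ 0.00568987  0.19320668 -0.00172009]
```

View pics/w19.png

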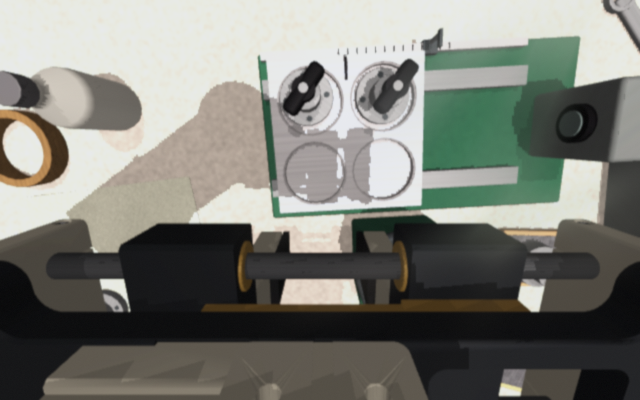

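Request:
move_arm(increments=[[[-15,35,0],0.13],[[-17,38,0],0.13],[[-17,38,0],0.13],[[-17,38,0],0.13],[[-17,38,0],0.13],[[-17,38,0],0.13],[[-17,38,0],0.13],[[-17,36,0],0.12]], jaw=0.4)

```text
clock: 46.0
tool_pos: [0.4295, 0.3589, 0.2003]
orientation: [179.4, -1.9, 53.4]
force: [1.1, 0.9, -0.1]
opening: 0.0613
```

Request:
move_arm(increments=[[[-5,5,-15],0],[[0,0,-15],0],[[0,0,-10],0],[[0,0,0],0],[[0,0,0],0],[[0,0,0],0],[[0,0,0],0],[[0,0,0],0]])

```text
clock: 46.8
tool_pos: [0.4236, 0.3692, 0.1601]
orientation: [179.3, -2.0, 53.9]
force: [0.2, -0.2, 0.6]
opening: 0.0614
```

Run:
```python
from h import *
s=snap('wrist','w20.png');o=ctrl.get_obs();print(o['tool_pos'],o['orientation'],o['joint_pos'])
```

```text
[0.4236527  0.36929501 0.16013564] [179.31982513  -1.96830422  53.87339009] [ 61.70415034  11.81075815 -21.25771878   1.14883401 -55.07959475
  81.51512921]
```

View pics/w20.png

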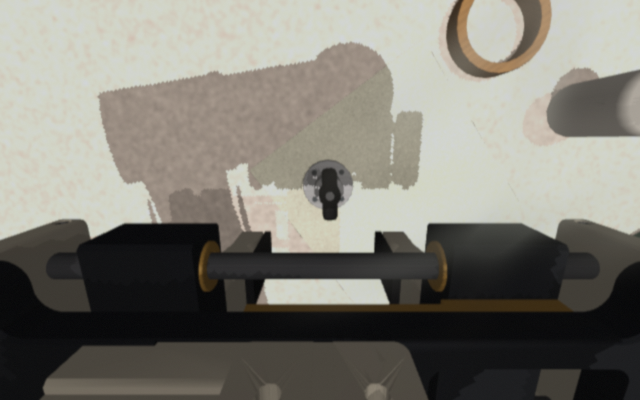

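Run:
```python
from h import *
s=ctrl.snapshot('wrist')
for p in((329,196),(329,170),(330,219)): print(ray(s,*p,.07))
```

```text
[0.4359174  0.37537386 0.07      ]
[0.44965655 0.39442257 0.07      ]
[0.42402263 0.35730724 0.07      ]
```

Request:
move_arm(increments=[[[6,3,-10],0.02],[[6,3,-20],0],[[0,0,-20],0],[[0,0,-20],0],[[0,0,-18],0],[[0,0,-10],0],[[0,0,0],0],[[0,0,0],0]])

```text
clock: 47.7
tool_pos: [0.4384, 0.3765, 0.0564]
orientation: [179.3, -2.1, 55.4]
force: [0.2, 0.4, -0.4]
opening: 0.0616
```

Request:
move_arm(increments=[[[-2,-1,-5],0],[[0,0,-5],0],[[0,0,-2],0],[[0,0,0],0],[[0,0,0],0],[[0,0,0],0],[[0,0,0],0],[[0,0,0],0]])

```text
clock: 48.5
tool_pos: [0.4374, 0.3773, 0.0465]
orientation: [179.3, -2.4, 55.5]
force: [0.8, 0.2, -0.2]
opening: 0.0613
```

Request:
move_arm(increments=[[[-1,-2,-2],0],[[0,0,0],0],[[0,0,0],0],[[0,0,0],0],[[0,0,0],0],[[0,0,0],0],[[0,0,0],0],[[0,0,0],0]], jaw=-1)

```text
clock: 49.3
tool_pos: [0.4364, 0.3751, 0.0445]
orientation: [179.3, -2.4, 55.5]
force: [0.5, 0.1, 0.1]
opening: 0.0136
```

Request:
move_arm(increments=[[[0,0,10],0],[[0,0,20],0],[[0,0,30],0],[[0,0,30],0],[[0,0,30],0],[[0,0,30],0],[[0,0,0],0],[[0,0,0],0]])

```text
clock: 50.1
tool_pos: [0.4332, 0.3711, 0.2013]
orientation: [179.4, -2.0, 55.4]
force: [0.8, -0.8, -3.9]
opening: 0.0135
```

Request:
move_arm(increments=[[[16,-32,0],-0.12],[[20,-39,0],-0.12],[[20,-39,0],-0.12],[[20,-39,0],-0.12],[[20,-39,0],-0.12],[[20,-39,0],-0.12],[[20,-39,0],-0.12],[[20,-39,0],-0.12]])

```text
clock: 50.9
tool_pos: [0.5865, 0.0572, 0.1944]
orientation: [179.3, -1.4, -1.2]
force: [1.0, 1.3, -2.5]
opening: 0.0139
```

Request:
move_arm(increments=[[[4,-5,-10],0],[[0,0,-10],0],[[0,0,-10],0],[[0,0,0],0],[[0,0,0],0],[[0,0,0],0],[[0,0,0],0],[[0,0,0],0]])

```text
clock: 51.7
tool_pos: [0.5884, 0.0503, 0.1588]
orientation: [179.2, -1.0, -1.3]
force: [0.1, 0.5, -2.8]
opening: 0.0139
```

Request:
move_arm(increments=[[[3,5,0],0],[[2,3,0],0],[[0,0,-10],0],[[0,0,-15],0],[[0,0,-12],0],[[0,0,-9],0],[[0,0,0],0],[[0,0,0],0]])

```text
clock: 52.5
tool_pos: [0.5941, 0.0596, 0.1099]
orientation: [179.2, -1.1, -1.3]
force: [-0.7, -0.3, -2.6]
opening: 0.0138
```

Run:
```python
from h import *
s=snap('wrist','w21.png');o=ctrl.get_obs();print(o['tool_pos'],o['orientation'],o['force'],proj(s,(.5938,.058,.05)))
a=cv2.imread('pics/w21.png')
cv2.imwrite('pics/c16.png',cv2.resize(a[80:300,200:440],None,fx=3,fy=2.7,interpolation=cv2.INTER_CUBIC))
```

```text
[0.59402051 0.05965891 0.10991683] [179.20412169  -1.0443356   -1.29628177] [-0.72222238 -0.23229618 -3.88194019] (np.float64(323.73101343441044), np.float64(216.6588927297031))
```

View pics/c16.png

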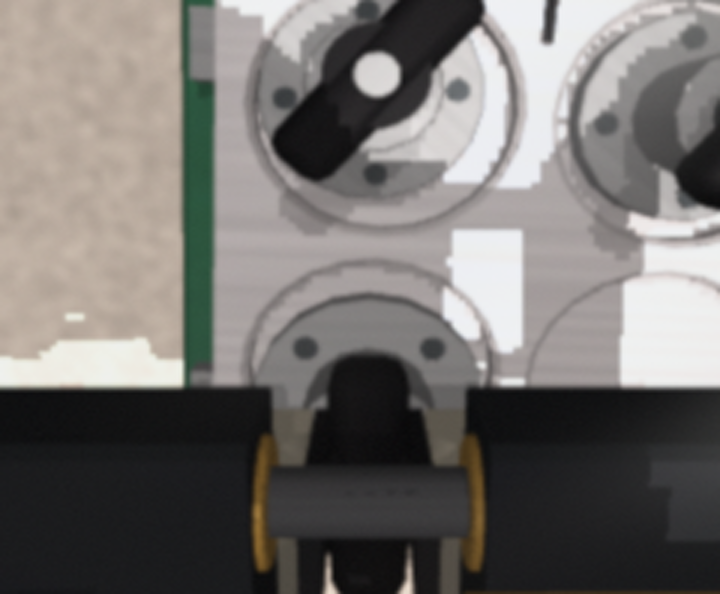

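Request:
move_arm(increments=[[[0,-1,-5],0],[[0,0,-5],0],[[0,0,-5],0],[[0,0,-4],0],[[0,0,-2],0],[[0,0,-1],0],[[0,0,0],0],[[0,0,0],0]])

```text
clock: 53.35
tool_pos: [0.595, 0.0588, 0.0874]
orientation: [179.3, -1.2, -1.3]
force: [0.2, -0.3, -3.2]
opening: 0.0135
```

Request:
move_arm(increments=[[[-1,0,-1.5],0],[[0,0,-1.5],0],[[0,0,-1],0],[[0,0,0],0],[[0,0,0],0],[[0,0,0],0],[[0,0,0],0],[[0,0,0],0]])

```text
clock: 54.15
tool_pos: [0.5949, 0.0588, 0.0867]
orientation: [179.3, -1.4, -1.2]
force: [-0.7, -0.1, -1.5]
opening: 0.0145
```

Request:
move_arm(increments=[[[0,0,0],0],[[0,0,0],0],[[0,0,0],0],[[0,0,10],0],[[0,0,20],0],[[-15,0,30],0],[[-30,-15,30],0],[[-30,-15,20],0]], jaw=-0.1)

```text
clock: 54.95
tool_pos: [0.5205, 0.0288, 0.1999]
orientation: [179.1, -1.3, -1.1]
force: [-0.2, 0.3, 1.0]
opening: 0.0395
```

Request:
move_arm(increments=[[[-40,-15,10],0],[[-40,-15,10],0],[[-15,-10,0],0],[[0,0,0],0],[[0,0,0],0],[[0,0,0],0],[[0,0,0],0],[[0,0,0],0]])

```text
clock: 55.75
tool_pos: [0.4236, -0.0126, 0.2297]
orientation: [179.4, -2.1, -1.1]
force: [0.1, 0.1, 0.5]
opening: 0.0391
```

Run:
```python
from h import *
s=snap('wrist','w22.png');o=ctrl.get_obs();print(o['tool_pos'],o['orientation'],o['joint_pos'])
```

```text
[ 0.42359484 -0.01259112  0.22953682] [179.40663421  -2.07838389  -1.09239179] [ 26.69946938  -5.76430421 -30.65377694   1.66847202 -63.55801494
  61.47461901]
```

View pics/w22.png

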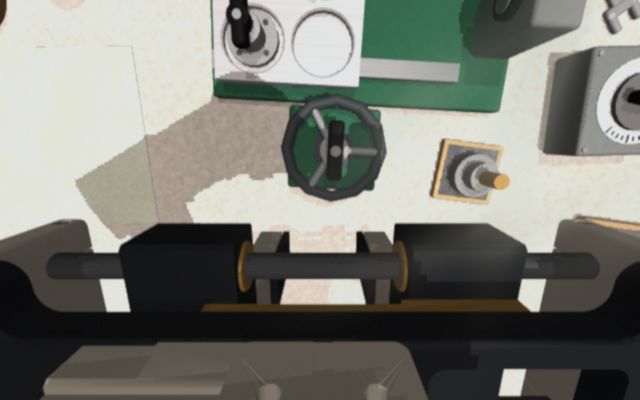

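Run:
```python
from h import *
# w16 view pose not current; use top & scene
T=ctrl.snapshot('top');S=snap('scene','s3.png')
t=lambda c:cp((280,95),4,c); s=lambda c:cp((200,130),4,c)
print(ray(T,*t((177,98)),.05), ray(T,*t((177,122)),.05),[ray(T,*t(p),.05) for p in((303,113),(303,104),(307,84))])
a=cv2.imread('pics/s3.png')
cv2.imwrite('pics/c17.png',cv2.resize(a[195:285,230:350],None,fx=6,fy=6,interpolation=cv2.INTER_CUBIC))
b=cv2.imread('pics/w16.png')
cv2.imwrite('pics/c18.png',cv2.resize(b[25:75,280:420],None,fx=5,fy=5,interpolation=cv2.INTER_CUBIC))
W=ctrl.snapshot('wrist')
for p in((337,122),(334,180),(335.5,152)):print(ray(W,*p,.115))
```

```text
[0.70584179 0.01230259 0.05      ] [0.68710298 0.01196359 0.05      ] [array([ 0.6960035 , -0.08209801,  0.05      ]), array([ 0.70303676, -0.08206071,  0.05      ]), array([ 0.71877467, -0.08497786,  0.05      ])]
[ 0.50064526 -0.02873446  0.115     ]
[ 0.44596447 -0.02539198  0.115     ]
[ 0.47296594 -0.02709218  0.115     ]
```

View pics/c17.png

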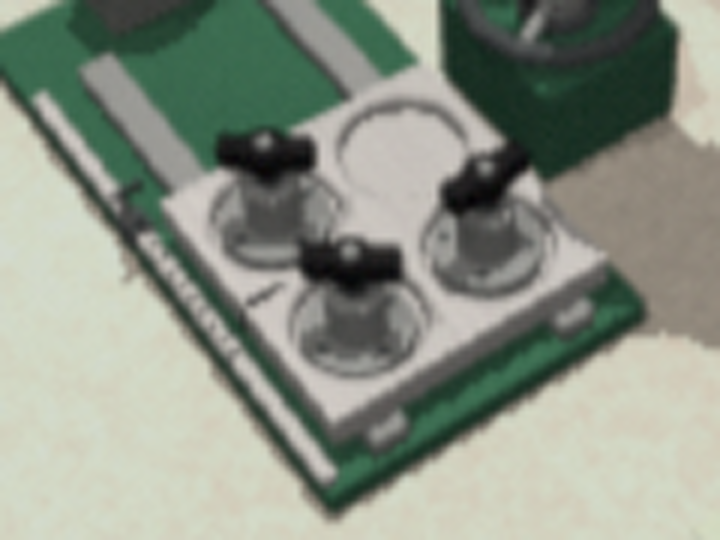

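View pics/c18.png

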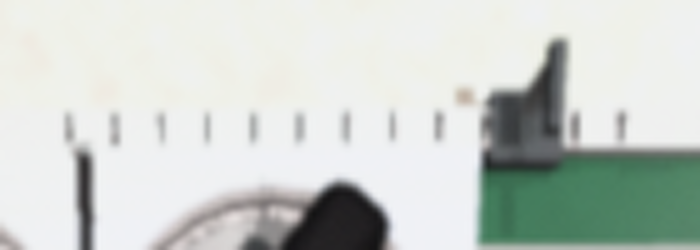

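Run:
```python
from h import *
T=ctrl.snapshot('top');S=ctrl.snapshot('scene')
t=lambda c:cp((280,95),4,c); s=lambda c:cp((230,195),6,c)
for p in((140,184),(125,190),(133,186)): print(tri(T,t((307,82)),S,s(p)).round(4))
print('idx',tri(T,t((177,100)),S,s((250,302))).round(4),tri(T,t((177,122)),S,s((283,285))).round(4))
a=cv2.imread('pics/s3.png');cv2.imwrite('pics/c19.png',cv2.resize(a[215:255,235:290],None,fx=12,fy=12,interpolation=cv2.INTER_CUBIC))
b=cv2.imread('pics/w1.png');cv2.imwrite('pics/c20.png',cv2.resize(b[15:50,300:410],None,fx=7,fy=7,interpolation=cv2.INTER_CUBIC))
```

```text
[ 0.7109 -0.0798  0.0644]
[ 0.7148 -0.0821  0.0589]
[ 0.7126 -0.0809  0.0623]
idx [0.7029 0.0128 0.0525] [0.6853 0.0132 0.0516]
```

View pics/c19.png

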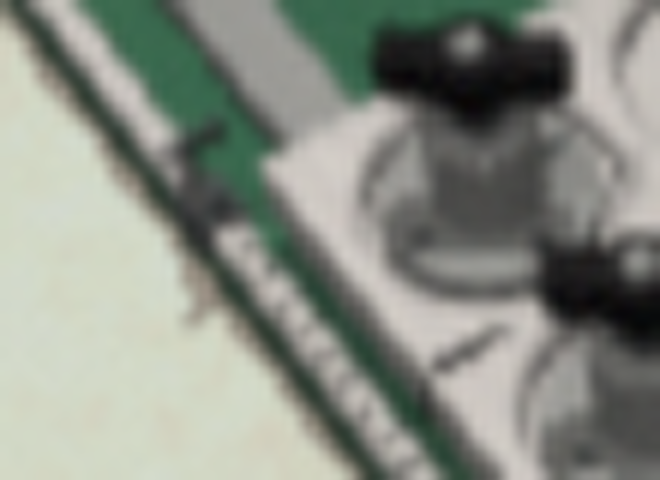

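View pics/c20.png

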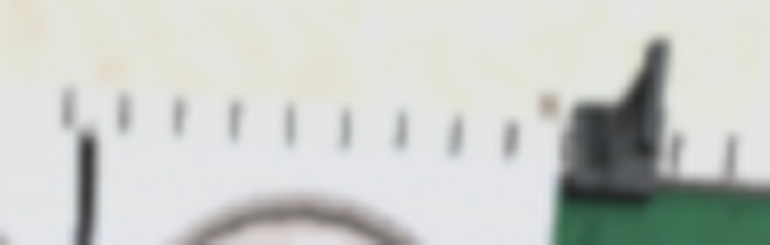

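Request:
move_arm(increments=[[[17,-5,-15],-0.04],[[16,-5,-20],0],[[14,-4,-20],0],[[0,0,-20],0],[[0,0,-15],0],[[0,0,-5],0],[[0,0,0],0],[[0,0,0],0]])

```text
clock: 56.85
tool_pos: [0.4732, -0.0272, 0.1324]
orientation: [179.5, -2.2, -3.4]
force: [0.1, -0.3, -0.3]
opening: 0.0393
```

Run:
```python
from h import *
s=snap('wrist','w23.png');o=ctrl.get_obs();print(o['tool_pos'],o['orientation'],o['joint_pos'])
```

```text
[ 0.47338958 -0.027126    0.13261833] [179.46369201  -2.27068384  -3.42523429] [ 21.83955813   5.11795673 -34.02536361   1.92531895 -49.04784034
  63.48555663]
```

View pics/w23.png

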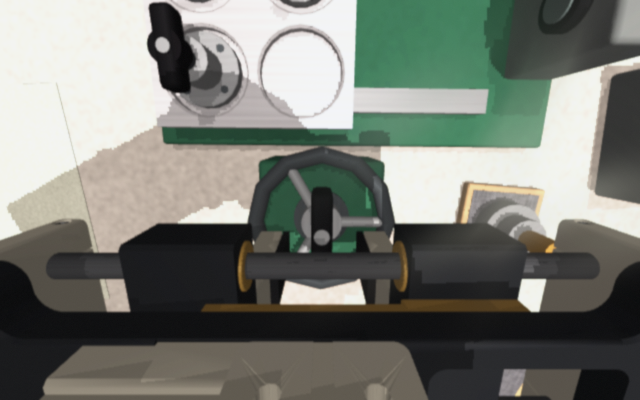

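Request:
move_arm(increments=[[[0,0,-10],0],[[0,0,-10],0],[[0,0,-10],0],[[0,0,-8],0],[[0,0,-3],0],[[0,0,0],0],[[0,0,0],0],[[0,0,0],0]])

```text
clock: 57.7
tool_pos: [0.474, -0.0268, 0.0895]
orientation: [179.5, -2.4, -3.4]
force: [-0.1, -0.3, 1.2]
opening: 0.0396
```

Request:
move_arm(increments=[[[0,0,0],0],[[0,0,0],0],[[0,0,0],0],[[0,0,0],0],[[0,0,0],0],[[0,0,0],0],[[0,0,0],0],[[0,0,0],0]], jaw=-1)

```text
clock: 58.5
tool_pos: [0.4744, -0.0266, 0.09]
orientation: [179.6, -2.5, -3.4]
force: [0.6, 0.2, -1.4]
opening: 0.0266
```

Request:
move_arm(increments=[[[0,0,0],0],[[0,0,0],0],[[0,0,4],0],[[0,0,4],0],[[0,0,3],0],[[0,0,0],0],[[0,0,0],0],[[0,0,0],0]], jaw=-0.1)

```text
clock: 59.3
tool_pos: [0.475, -0.0264, 0.103]
orientation: [179.6, -2.6, -3.4]
force: [-1.2, -0.5, 0.2]
opening: 0.0394
```

Request:
move_arm(increments=[[[0,0,0],0],[[0,0,0],0],[[0,0,0],0],[[0,0,0],0],[[0,0,0],0],[[0,0,0],0],[[0,0,0],0],[[0,0,0],0]], jaw=-1)

```text
clock: 60.1
tool_pos: [0.4747, -0.0267, 0.1027]
orientation: [179.6, -2.5, -3.5]
force: [-0.5, 0.4, 0.8]
opening: 0.014
```

Request:
move_arm(increments=[[[0,0,0],-0.1],[[0,0,0],-0.13],[[0,0,0],-0.13],[[0,0,0],-0.13],[[0,0,0],-0.13],[[0,0,0],-0.13],[[0,0,0],-0.13],[[0,0,0],-0.13]])

```text
clock: 60.9
tool_pos: [0.475, -0.0261, 0.1027]
orientation: [179.6, -2.6, -63.3]
force: [0.7, -1.5, -1.1]
opening: 0.014
```

Request:
move_arm(increments=[[[-1,0,0],-0.13],[[0,0,0],-0.13],[[0,0,0],-0.13],[[0,0,0],-0.13],[[0,0,0],-0.13],[[0,0,0],-0.13],[[0,0,0],-0.13],[[0,0,0],-0.13]])

```text
clock: 61.7
tool_pos: [0.4758, -0.0261, 0.1027]
orientation: [179.8, -2.7, -125.1]
force: [0.5, -1.0, 0.5]
opening: 0.014
```

Request:
move_arm(increments=[[[0,0,0],-0.13],[[0,0,0],-0.13],[[0,0,0],-0.13],[[0,0,0],-0.13],[[0,0,0],-0.13],[[0,0,0],-0.13],[[0,0,0],-0.13],[[0,0,0],-0.1]])

```text
clock: 62.5
tool_pos: [0.4761, -0.0267, 0.1027]
orientation: [179.9, -2.8, 174.8]
force: [0.3, -0.5, 0.2]
opening: 0.0142
```

Run:
```python
from h import *
s=snap('scene','s4.png');o=ctrl.get_obs();print(o['tool_pos'],o['orientation'],o['joint_pos'],o['force'])
a=cv2.imread('pics/s4.png')
cv2.imwrite('pics/c21.png',cv2.resize(a[150:290,200:350],None,fx=4,fy=4,interpolation=cv2.INTER_CUBIC))
```

```text
[ 0.47609432 -0.02673415  0.10267169] [179.88892337  -2.82174502 174.49356212] [  19.3826707    10.70652833  -30.51816301   -1.6503983   -51.30023541
 -113.83152202] [-0.41047443 -0.45062955 -0.36372803]
```

View pics/c21.png

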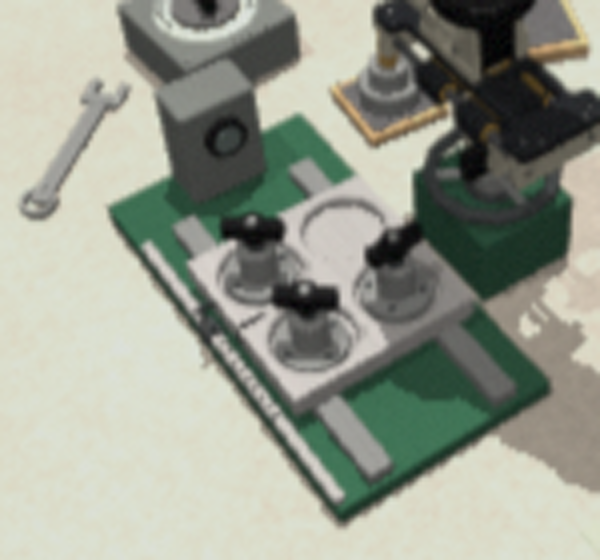

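Request:
move_arm(increments=[[[0,0,0],0],[[0,0,0],0],[[0,0,0],0],[[0,0,20],0],[[0,0,25],0.1],[[0,0,0],0.13],[[0,0,0],0.13],[[0,0,0],0.13]], jaw=-0.1)

```text
clock: 63.35
tool_pos: [0.4758, -0.0265, 0.149]
orientation: [180.0, -2.9, -155.7]
force: [-0.9, 0.3, 0.1]
opening: 0.0394
```

Request:
move_arm(increments=[[[0,0,0],0.14],[[0,0,0],0.14],[[0,0,0],0.14],[[0,0,0],0.14],[[0,0,0],0.14],[[0,0,0],0.14],[[0,0,0],0.14],[[0,0,0],0.14]])

```text
clock: 64.15
tool_pos: [0.4757, -0.0257, 0.1489]
orientation: [179.9, -2.9, -87.9]
force: [0.5, -0.1, -0.5]
opening: 0.0395
```

Request:
move_arm(increments=[[[0,0,0],0.14],[[0,0,0],0.14],[[0,0,0],0.14],[[0,0,0],0.14],[[0,0,0],0.14],[[0,0,0],0.14],[[0,0,0],0.14],[[0,0,0],0.14]])

```text
clock: 64.95
tool_pos: [0.4751, -0.0249, 0.1487]
orientation: [179.9, -3.0, -20.1]
force: [0.1, -0.1, -0.9]
opening: 0.0393
```

Request:
move_arm(increments=[[[-1,-1,0],0.13],[[-1,-1,-10],0.125],[[0,0,-12],0],[[0,0,-12],0],[[0,0,-9],0],[[0,0,-3],0],[[0,0,0],0],[[0,0,0],0]])

```text
clock: 65.75
tool_pos: [0.4734, -0.0263, 0.102]
orientation: [179.8, -3.1, -3.9]
force: [-0.5, 0.4, 0.2]
opening: 0.0395
```

Run:
```python
from h import *
s=snap('wrist','w24.png');o=ctrl.get_obs();print(o['tool_pos'],o['orientation'],o['joint_pos'])
```

```text
[ 0.47347366 -0.0263353   0.10203422] [179.84256824  -3.07564202  -3.88483514] [ 21.95398338   6.93451554 -37.00121335   2.15738125 -43.38445374
  62.62362602]
```

View pics/w24.png

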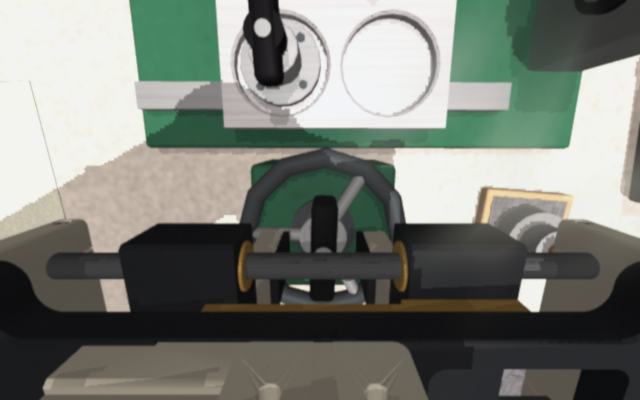

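Request:
move_arm(increments=[[[0,0,0],0],[[0,0,0],0],[[0,0,0],0],[[0,0,0],0],[[0,0,0],0],[[0,0,0],0],[[0,0,0],0],[[0,0,0],-0.1]], jaw=-1)

```text
clock: 66.6
tool_pos: [0.4742, -0.0266, 0.1032]
orientation: [179.9, -3.2, -9.6]
force: [-0.6, 1.9, -0.7]
opening: 0.0136
```

Request:
move_arm(increments=[[[0,0,0],-0.13],[[0,0,0],-0.13],[[0,0,0],-0.13],[[0,0,0],-0.13],[[0,0,0],-0.13],[[0,0,0],-0.13],[[0,0,0],-0.13],[[0,0,0],-0.13]])

```text
clock: 67.4
tool_pos: [0.475, -0.0255, 0.1033]
orientation: [180.0, -3.3, -71.6]
force: [2.5, -1.4, -2.1]
opening: 0.0137
```

Run:
```python
from h import *
s=snap('scene','s5.png');o=ctrl.get_obs();print(o['tool_pos'],o['orientation'],o['joint_pos'],o['force'])
a=cv2.imread('pics/s5.png')
cv2.imwrite('pics/c22.png',cv2.resize(a[195:265,220:300],None,fx=8,fy=8,interpolation=cv2.INTER_CUBIC))
s=snap('top','t3.png')
a=cv2.imread('pics/t3.png')
cv2.imwrite('pics/c23.png',cv2.resize(a[105:200,280:420],None,fx=5,fy=5,interpolation=cv2.INTER_CUBIC))
```

```text
[ 0.47503077 -0.02557574  0.10323914] [179.97263578  -3.27016944 -72.0411497 ] [ 23.47018731   8.21723926 -36.18233703   4.52124928 -46.03135267
  -8.66413969] [ 1.21574742 -0.33594776  1.72296515]
```

View pics/c22.png

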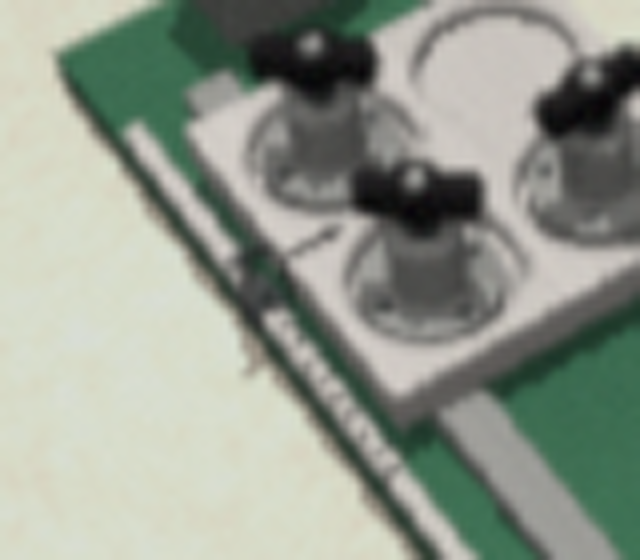

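View pics/c23.png

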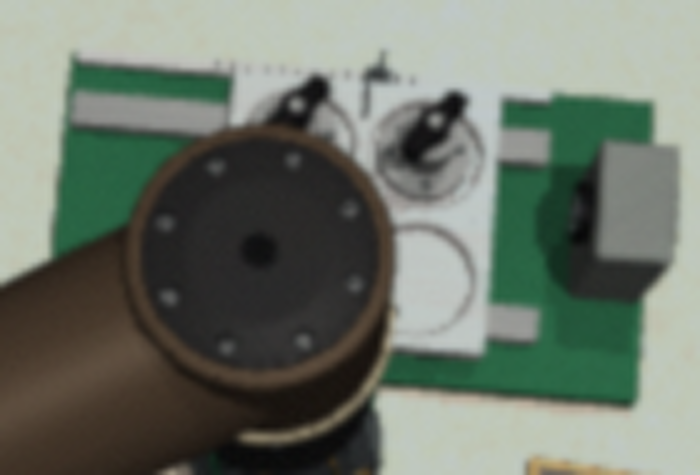

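Request:
move_arm(increments=[[[0,-1,0],-0.13],[[0,0,0],-0.13],[[0,0,0],0],[[0,0,0],0],[[0,0,0],0],[[0,0,0],0],[[0,0,0],0],[[0,0,0],0]])

```text
clock: 68.3
tool_pos: [0.4753, -0.0255, 0.1033]
orientation: [-179.9, -3.1, -85.1]
force: [0.1, -0.4, -1.3]
opening: 0.0138
```

Request:
move_arm(increments=[[[0,0,0],0],[[0,0,0],0],[[0,0,0],0],[[0,0,20],0],[[0,0,30],0.13],[[15,0,30],0.13],[[20,-5,30],0.13],[[20,-5,10],0.13]], jaw=-0.1)

```text
clock: 69.1
tool_pos: [0.5274, -0.0361, 0.2266]
orientation: [179.7, -3.3, -54.2]
force: [-0.6, -0.0, 0.4]
opening: 0.0392
```

Request:
move_arm(increments=[[[20,-10,0],0.13],[[20,-10,0],0.13],[[20,-10,0],0.13],[[10,0,0],0.13],[[0,0,0],0.13],[[0,0,0],0.13],[[0,0,0],0],[[0,0,0],0]])

```text
clock: 69.9
tool_pos: [0.6032, -0.068, 0.2285]
orientation: [179.9, -3.4, -7.6]
force: [0.1, 0.1, -0.3]
opening: 0.0394
```

Run:
```python
from h import *
s=snap('wrist','w25.png');o=ctrl.get_obs();print(o['tool_pos'],o['orientation'],o['joint_pos'])
```

```text
[ 0.60310433 -0.06793314  0.2285269 ] [179.93786497  -3.37856499  -7.59215515] [ 12.80307022  12.04913119 -11.53408556   1.38276869 -63.27789995
  69.01497792]
```

View pics/w25.png

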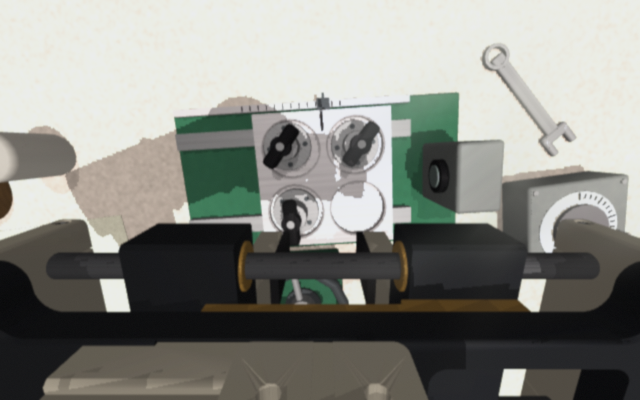

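Run:
```python
import cv2
b=cv2.imread('pics/w25.png');cv2.imwrite('pics/c24.png',cv2.resize(b[85:135,280:365],None,fx=9,fy=9,interpolation=cv2.INTER_CUBIC))
```

```text
(no output)
```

View pics/c24.png

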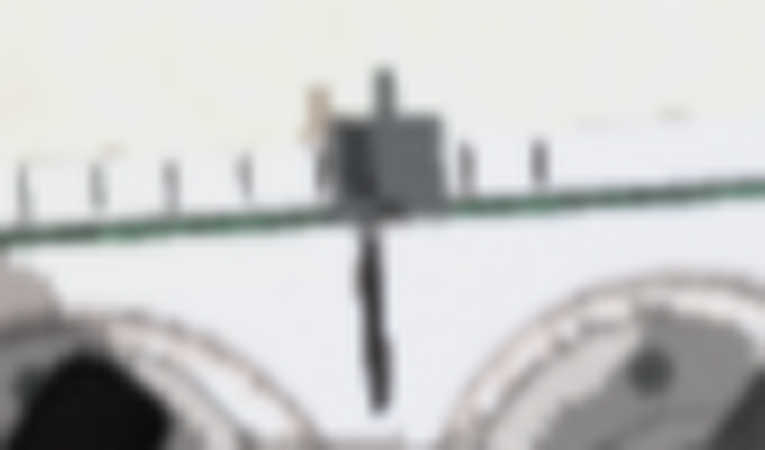

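Run:
```python
from h import *
s=ctrl.snapshot('wrist')
c=lambda p:cp((280,85),9,p)
f=lambda p:ray(s,*c(p),.052)
A=f((369,235));B=f((379,405));F=f((385,72));G=f((390,212))
ex=np.array([.9978,-.0663,0]);ey=np.array([.0663,.9978,0])
for n,p in dict(idxfar=A,idxnear=B,flagfar=F,flagtip=G).items(): print(n,p.round(4),'s',(p@ex).round(4),(p@ey).round(4))
d=A-B;print(np.degrees(np.arctan2(d[1],d[0])))
T=ctrl.snapshot('top');S=ctrl.snapshot('scene')
cv2.imwrite('pics/t4.png',cv2.cvtColor(T['color'],cv2.COLOR_RGB2BGR)[100:180,300:400].repeat(7,0).repeat(7,1))
cv2.imwrite('pics/s6.png',cv2.resize(cv2.cvtColor(S['color'],cv2.COLOR_RGB2BGR)[205:250,235:290],None,fx=12,fy=12,interpolation=cv2.INTER_CUBIC))
```

```text
idxfar [ 0.7004 -0.0786  0.052 ] s 0.704 -0.032
idxnear [ 0.6794 -0.0771  0.052 ] s 0.683 -0.0319
flagfar [ 0.7196 -0.0832  0.052 ] s 0.7235 -0.0353
flagtip [ 0.7028 -0.0816  0.052 ] s 0.7067 -0.0348
-4.103945302443931
```

View pics/s6.png

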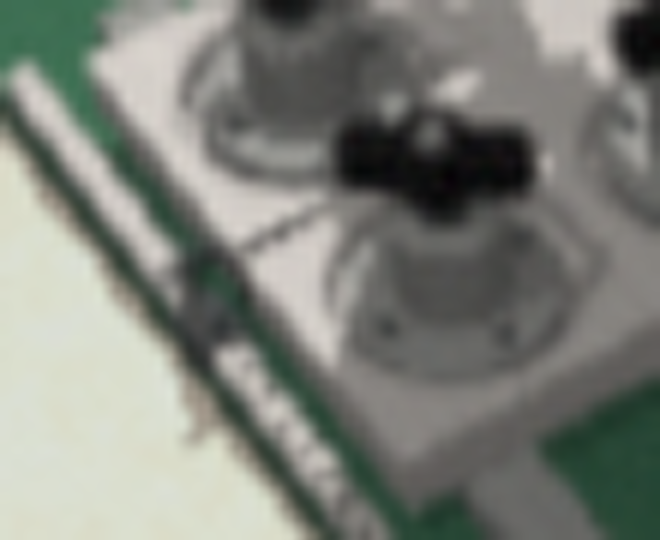

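View pics/t4.png

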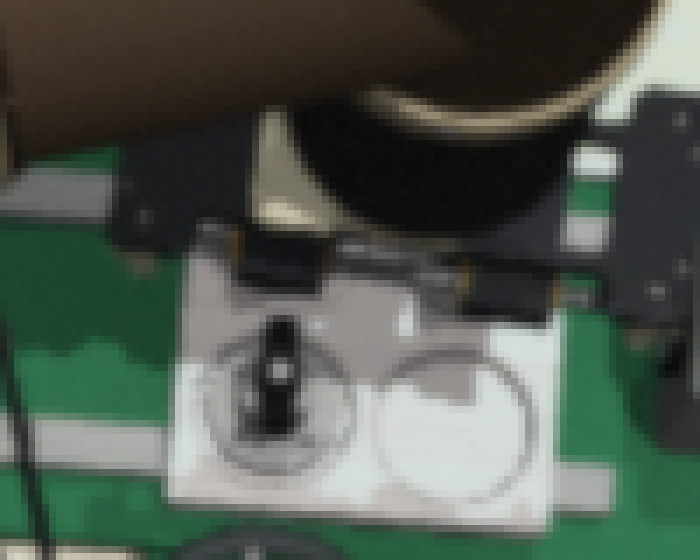

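Request:
move_arm(increments=[[[-18,6,0],-0.14],[[-18,6,0],-0.14],[[-18,6,0],-0.14],[[-18,6,0],-0.14],[[-18,6,0],-0.14],[[-18,6,0],-0.14],[[-15,6,0],-0.14],[[-6,0,0],-0.14]])

```text
clock: 70.9
tool_pos: [0.4695, -0.0244, 0.2288]
orientation: [-180.0, -3.4, -74.7]
force: [-0.4, 1.1, 0.4]
opening: 0.0394
```

Request:
move_arm(increments=[[[0,0,-20],-0.14],[[0,0,-20],-0.1],[[0,0,-20],0],[[0,0,-20],0],[[0,0,-10],0],[[0,0,0],0],[[0,0,0],0],[[0,0,0],0]])

```text
clock: 71.7
tool_pos: [0.4701, -0.0228, 0.1402]
orientation: [-179.4, -3.4, -89.6]
force: [-0.7, -0.2, 0.7]
opening: 0.0396
```

Request:
move_arm(increments=[[[4,-3,0],0.06],[[0,0,-10],0],[[0,0,-12],0],[[0,0,-10],0],[[0,0,-5],0],[[0,0,0],0],[[0,0,0],0],[[0,0,0],0]])

```text
clock: 72.5
tool_pos: [0.476, -0.025, 0.1039]
orientation: [-179.1, -3.3, -86.4]
force: [-0.1, -0.3, -0.8]
opening: 0.0393
```

Run:
```python
from h import *
s=snap('wrist','w26.png');o=ctrl.get_obs();print(o['tool_pos'],o['orientation'],o['joint_pos'])
```

```text
[ 0.47613369 -0.02498384  0.10394302] [-179.08482372   -3.26780362  -86.43317141] [ 23.59338052   8.18451067 -36.18768217   4.7075085  -45.98353647
 -23.28298774]
```

View pics/w26.png

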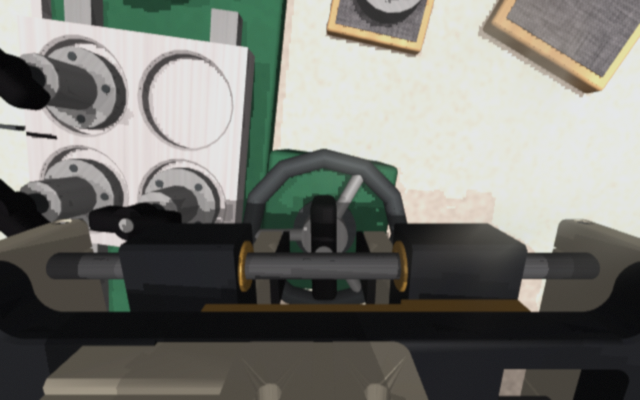

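Request:
move_arm(increments=[[[0,0,0],0],[[0,0,0],0],[[0,0,0],0],[[0,0,0],0],[[0,0,0],0],[[0,0,0],0],[[0,0,0],-0.07],[[0,0,0],-0.06]], jaw=-1)

```text
clock: 73.35
tool_pos: [0.4756, -0.0251, 0.1045]
orientation: [-179.1, -3.3, -94.1]
force: [0.9, -0.9, -0.9]
opening: 0.014
```

Request:
move_arm(increments=[[[0,0,0],0],[[0,0,0],0],[[0,0,0],0],[[0,0,0],0],[[0,0,0],0],[[0,0,0],0],[[0,0,0],0],[[0,0,0],0]])

```text
clock: 74.15
tool_pos: [0.4756, -0.0251, 0.1046]
orientation: [-179.1, -3.3, -93.9]
force: [-0.3, 1.0, 0.6]
opening: 0.0135
```

Release and look from above the flag.

Request:
move_arm(increments=[[[0,0,0],0],[[0,0,0],0],[[0,0,0],0],[[0,0,20],0],[[0,0,30],0.13],[[15,0,30],0.13],[[20,-5,30],0.13],[[20,-5,10],0.13]], jaw=-0.1)

```text
clock: 74.95
tool_pos: [0.5286, -0.0359, 0.2278]
orientation: [-179.3, -3.5, -63.0]
force: [0.3, -0.5, -0.3]
opening: 0.0393
```

Request:
move_arm(increments=[[[20,-10,0],0.14],[[20,-10,0],0.14],[[20,-10,0],0.14],[[10,0,0],0.14],[[0,0,0],0.14],[[0,0,0],0.14],[[0,0,0],0.14],[[0,0,0],0]])

```text
clock: 75.75
tool_pos: [0.6051, -0.068, 0.2296]
orientation: [-179.1, -3.6, -4.3]
force: [-0.3, 1.1, 0.1]
opening: 0.039
```

Request:
move_arm(increments=[[[0,0,0],0],[[0,0,0],0],[[0,0,0],0],[[0,0,0],0],[[0,0,0],0],[[0,0,0],0],[[0,0,0],0],[[0,0,0],0]])

```text
clock: 76.55
tool_pos: [0.6048, -0.0677, 0.2296]
orientation: [-179.1, -3.6, -5.0]
force: [-0.3, -0.1, -0.4]
opening: 0.0395
```

Run:
```python
from h import *
s=snap('wrist','w27.png');o=ctrl.get_obs();print(o['tool_pos'],o['orientation'])
u,v=map(int,proj(s,(.703,-.081,.05)));x0=u-45;y0=v-25;print(x0,y0)
b=cv2.imread('pics/w27.png');cv2.imwrite('pics/c25.png',cv2.resize(b[y0:y0+60,x0:x0+85],None,fx=9,fy=9,interpolation=cv2.INTER_CUBIC))
```

```text
[ 0.6048169  -0.06770253  0.22955645] [-179.07109756   -3.57935802   -5.02110301]
284 85
```

View pics/c25.png

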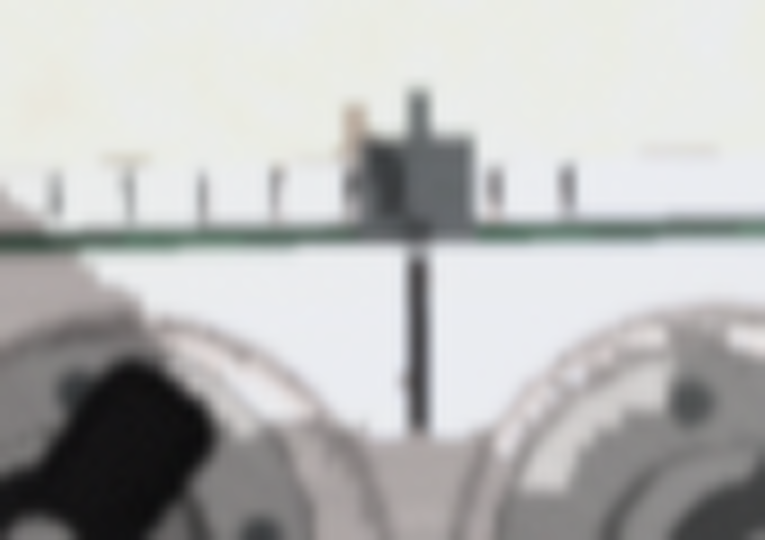

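View pics/w27.png

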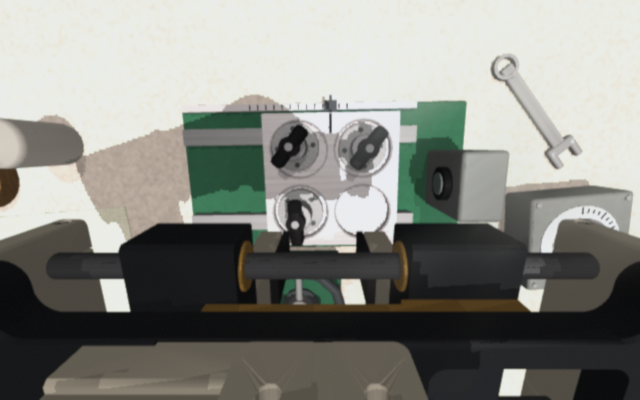

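Request:
move_arm(increments=[[[-30,20,10],0],[[-40,40,10],0],[[-40,40,0],0],[[-20,40,0],0],[[0,40,0],0],[[0,40,0],0],[[0,20,0],0],[[0,0,0],0]])

```text
clock: 77.4
tool_pos: [0.4782, 0.1702, 0.2495]
orientation: [-178.9, -3.7, -5.2]
force: [0.1, -0.0, -0.3]
opening: 0.0393
```

Run:
```python
from h import *
s=snap('scene','s7.png');o=ctrl.get_obs();print(o['tool_pos'],o['clock'])
b=cv2.imread('pics/s7.png');cv2.imwrite('pics/c26.png',cv2.resize(b[120:340,200:450],None,fx=3.1,fy=2.7,interpolation=cv2.INTER_CUBIC))
t=snap('top','t5.png');b=cv2.imread('pics/t5.png');cv2.imwrite('pics/c27.png',cv2.resize(b[95:235,280:480],None,fx=4,fy=4,interpolation=cv2.INTER_CUBIC))
```

```text
[0.47813749 0.16924456 0.24952146] 77.45
```

View pics/c26.png

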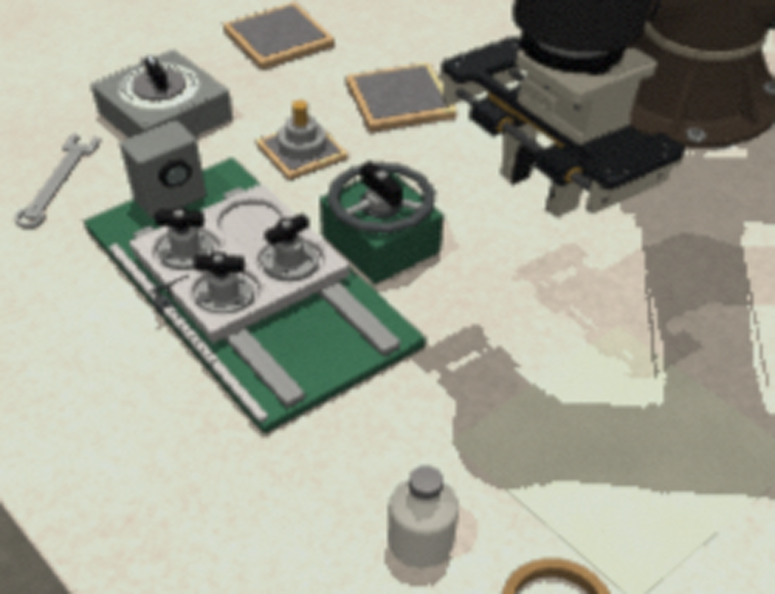

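View pics/c27.png

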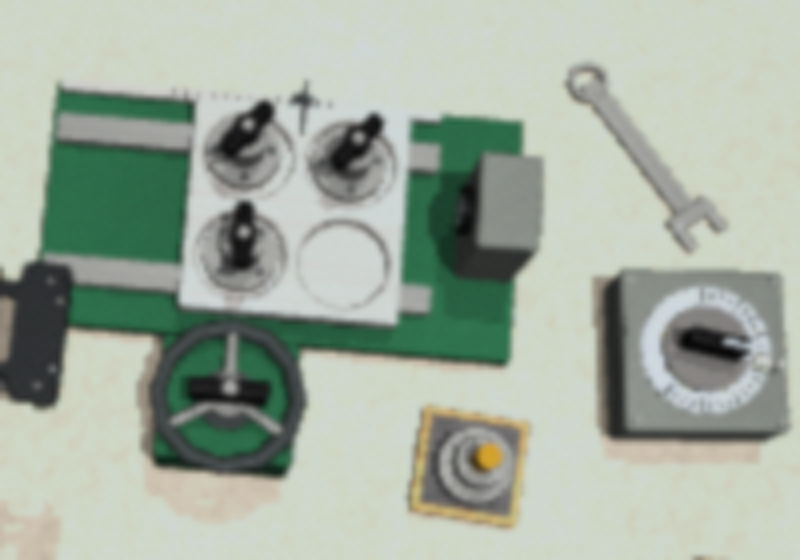

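```bash
python3 -c "
from plant import ctrl
print(ctrl.close_job())"
```

```text
the job is handed in; nothing more can be done
None
```

The job is handed in at about 77 s, with no verdict reported. By my last pictures everything is where you asked for it.

- **Master:** it stands upright on the smallest pad, about 1 mm from the middle.
- **Plugs:** all three winged plugs on the sheet are in the far-right, far-left and near-left nests. Each was lowered until it touched, with the underside at about 42–43 mm, and the pictures show each foot inside its nest. My estimate of the nest floor from the images was 40 mm, so the two disagree by 2–3 mm. I put that down to calibration.
- **Carriage:** after all three were loaded I turned the handwheel clockwise about 4.7 rad, regrasping twice. The index line is in line with the flag to about 0.5 mm in the close view. My first close on the wheel bar caught the hub, so I raised the gripper and gripped again.
- **Dial:** the first turn went about 2° past the tab. I corrected it, and the pointer end now lines up with the tab.
- **Left alone:** the tape, bottle and spanner were not touched. At hand-in the gripper was empty and clear of everything.

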